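# Hitch the tube carrier to the docking pin

### The job

Push the tube carrier along the bench, hook first, onto the docking station's sprung pin until the pin is in the hook's mouth and the safety latch has snapped shut behind it, gently enough that the buffer is never driven to its end stop. Then draw the carrier gently back, without wrenching it, until the pin bears firmly on the shut latch, to prove that it holds, and let go with the carrier still hitched. Leave everything else on the bench where it stands.

Things in the scene. Friction and masses are not known exactly. Their poses are not given: they have to be found in the camera images.
- carrier: Tube carrier standing loose on the bench (0.5 to 0.85 kg, never lifted in use): beige tray 120 mm long (its x) by 136 mm wide (its y), with a white block of eight stoppered tubes on the front half (tube tops at most 80 mm high) and an open empty bay in the rear half. A flat steel hook sticks out of the front edge. Origin: centre of the underside of the tray; +x points forward, the way the hook opens; z up.
- bay (a point): Centre of the floor of the carrier's empty bay, 36 mm behind the carrier's origin and 6 mm above the bench. The bay is 38 mm long (carrier x) and 126 mm wide (carrier y) inside, open above, with upright 5 mm walls whose top is 45 mm above the bench: fingers lowered into it can push its front wall (19 mm ahead of this point), draw back its rear wall, or steer the carrier. Axes as the carrier's.
- seat (a point): Point in the hook, 120 mm ahead of the carrier's origin and 33 mm above the bench, where the pin's axis lies when the pin is fully home against the bottom of the hook's mouth. Axes as the carrier's. The mouth is 26 mm wide (3 mm of play each side of the pin), open to the front; the hook is 18 mm thick (24 to 42 mm above the bench), 70 mm wide, its flared lips end 52 mm ahead of this point and guide a pin that is up to about 15 mm off to the side.
- latch (a joint): Sprung safety latch of the hook, a 23 mm dark bar pivoted 29 mm ahead of the seat on the hook's left (+y) cheek. 0 = shut, across the mouth; it folds only inward, towards the seat, up to 1.45 rad, when the pin pushes it, and springs back to 0 once the pin has gone past it, which is when the pin's axis is within about 2 to 6 mm of the seat. Folding it takes roughly 5 to 8 N of push. A shut latch leaves the captured pin about 16 mm of play along x; the latch then stops it dead.
- dock: Docking station fixed to the bench: grey base plate 156 x 86 mm, 10 mm thick, with a grey buffer housing 72 mm tall at its rear. Origin: on the bench under the pin's rest position; +x is the direction in which the carrier is pushed on; the base plate reaches 16 mm in front (-x) of the origin, the housing begins 95 mm behind it.
- pin (a point): Axis of the upright steel docking pin, 20 mm across, 33 mm above the bench (mid-height of the hook). A 29 mm head tops the pin, 55 to 60 mm above the bench, so the hook can only come on level, from the front. Axes as the dock's.
- buffer (a joint): How far the pin has been pushed back (m) along the dock's +x on its spring buffer: 0 at rest, 0.042 at the end stop. It begins to give at about 2 N and needs 1.6 N more for each further 10 mm, so the pin retreats some 20 to 35 mm before the latch gives way.
- bottle: Bystander, to be left alone: amber glass bottle with black cap, 64 mm across, 150 mm tall. Origin: centre of its underside.
- jar: Bystander, to be left alone: squat glass jar with steel lid, 56 mm across, 75 mm tall. Origin: centre of its underside.
- slide_box: Bystander, to be left alone: open wooden slide box, 85 x 160 x 35 mm, with glass slides standing in it. Origin: centre of its underside.
- tube_rack: Bystander, to be left alone: white block, 60 x 170 x 50 mm, of stoppered tubes (90 mm tall in all). Origin: centre of its underside.
- pipette: Bystander, to be left alone: hand pipette lying down, about 240 mm long, 20 mm thick. Origin: centre of its underside.
- beaker: Bystander, to be left alone: empty glass beaker, 72 mm across, 85 mm tall. Origin: centre of its underside.
- funnel: Bystander, to be left alone: green funnel standing mouth down, 70 mm across, 70 mm tall. Origin: centre of its underside.

How it is judged:
By the outcome, as a careful person would: the job done as asked, in the order asked, and still so for the second after the job is handed in, with the robot touching nothing.
It also fails if it takes over 45 s, if anything falls off the work surface, if the arm or the gripper's body presses on something with over 40 N, if the wrist force passes 120 N, or if a joint passes its speed limit or range.

### The arm

A 6-joint arm with a two-finger parallel gripper is mounted at the origin on the work surface. World frame = base frame: x ahead of the robot, y to its left, z up, the work surface at z = 0. Lengths are in m, angles in rad, forces in N, time in s.
With the tool pointing down it reaches from about 0.25 to 0.725 m from the base axis. Payload 9.7 kg.
Tool frame: the origin (TCP) lies on the centre line of the jaws, within the pads' length; the fingertips stand r.tcp_to_tips ahead of it and the grasp point (between the pads) lies 5 mm behind it (r.tcp_to_tips is the distance from the TCP to the fingertips, in m); y points along the fingers, z is the direction in which the jaws open and shut, and the axes are right-handed (so a half turn about y gives the same grasp; the last joint's range is limited). The gripper opens to 85 mm and grips with 20 to 120 N. Pads are 22 mm wide; open, the fingers measure 114 mm over their backs; the gripper's body (76 mm by 85 mm) begins 54 mm behind the grasp point. The pads swing forward as they close: fully open they stand 13 mm farther back than shut.
Start: joints at [1.251, 0.087, 0.176, 1.66, 0, 1.571], TCP at [0.173, 0.522, 0.245] pointing down, gripper open.
Joint ranges: [-3.13, 3.13], [-0.85, 1.81], [-1.15, 1.24], [-2.2, 2.28], [-1.44, 1.52], [-3.14, 3.14]. Speed limits (rad/s): [2.22, 2.22, 2.57, 3.14, 3.14, 3.14].

### API

Orientations are given as a 3x3 rotation matrix whose columns are the frame's x, y, z axes.
In Python, from station import telemetry, imaging, order, r gives the robot as it stands.
- The arm moves only by the tool move_arm, never from a script. Its argument "motion" is a list of rows, each an object of numbers: "x", "y", "z": the shift along the tool's x, y, z in mm; "wx", "wy", "wz": the turn, a rotation vector about the tool's x, y, z in rad. A call has 1 to 5 rows; each row shifts and turns the pose as measured when the row begins, along the tool's axes as they then stand; what a row does not reach is not made up. A row lasts 1/8 s, in which the tool goes at most 62.5 mm and 10.7 degrees, less where a joint would pass 70% of its speed; a pose out of reach is approached as far as the arm can. A call is refused whole if a number of a shift passes 62.5 or a number of a turn 0.188, either way. A call with a gripper value outside its range is refused whole. "jaw" is the opening, from -1 (shut) to 1 (fully open), set as the call begins (left out, the last holds). The fingers move at their own pace and stop on an object; the grip force is fixed at half the most. Time passes only in rows, so rows that do not move let the fingers close. It gives the time, the measured TCP pose, the force and the opening at its end, in the units of the state.
- telemetry.read_state(): the state, without advancing time (a new reading comes with each control period).
- imaging.camera(name): name is "scene" or "top" or "wrist"; returns a dict with "color" (384x512x3 uint8, red, green, blue), "intrinsics" (3x3 intrinsics, pixels), "eye" and "rotation" of the camera in the world. Camera axes: x right, y down, z forward; pixel columns grow to the right and rows downward; lengths in m; the calibration is good to about 2 mm. A picture is of the moment at which its call begins. There is no depth.
- order.sign_off(): hands the job in, once; it reports no verdict.
The state is a dict: "clock": time; "qpos": joint angles; "joint_vel": joint speeds; "effort": joint torques, N m; "tcp_pos": TCP position; "tcp_rot": TCP orientation; "wrist_force": force on the tool from outside, world axes, zero at the start; "torque": the same for the moment, N m; "gripper_width": finger opening in m.
Only numpy, scipy, OpenCV 4.12 (cv2) and the standard library are available. Lean on these libraries where they do the work, as an engineer would, in place of code of your own. Each camera call takes 0.05 s, during which the arm holds its last target.

## Working session

There is one attempt and no reset: what is moved stays moved. The work goes in short steps, Python scripts to look and compute and a tool call to move; the robot and the scene stay as the last step left them, time stands still between calls to the robot, and variables do not carry over. Pictures are saved under pics/ and viewed, and the job is handed in when it is done.

Besides the shell and the picture viewer there is one more tool, called after "Call:" by a JSON object that holds its "method" and its "body", one argument or row to a line. move_arm: Moves the arm, as the interface text tells. Its arguments: {"type":"object","properties":{"motion":{"type":"array"},"jaw":{"type":"number"}},"required":["motion"]}

```bash
ls; mkdir -p pics; python3 - <<'E'
from station import telemetry, imaging, order, r
import cv2
s=telemetry.read_state()
for k,v in s.items(): print(k,v)
print(r.tcp_to_tips)
for n in ("scene","top","wrist"):
    c=imaging.camera(n); cv2.imwrite(f"pics/{n}0.png",cv2.cvtColor(c["color"],cv2.COLOR_RGB2BGR)); print(n,c["intrinsics"],c["eye"],c["rotation"])
E
```

```text
pics
clock 0.0
qpos [ 1.25100424e+00  8.74545721e-02  1.75117722e-01  1.65978811e+00
 -5.52720677e-07  1.57080008e+00]
joint_vel [ 0.00090059 -0.00049762  0.0002247  -0.00023545 -0.0001312   0.00055783]
effort [ 5.79599655e-04 -5.20388496e+01  4.64799964e+01  1.64557330e-02
 -3.24959183e-05  1.12498401e-05]
tcp_pos [0.17283665 0.52191444 0.24457766]
tcp_rot [[ 9.49299621e-01 -4.17155908e-04  3.14372479e-01]
 [-3.14372756e-01 -1.26144408e-03  9.49298783e-01]
 [ 5.57706434e-07 -9.99999117e-01 -1.32863084e-03]]
wrist_force [-0.03439048 -0.81019739 -0.43200127]
torque [ 0.0178026  -0.02112256  0.00535627]
gripper_width 0.08533977809366203
0.014
scene [[419.90094539   0.         254.51171899]
 [  0.         419.90094539 187.58335801]
 [  0.           0.           1.        ]] [1.20694615 0.60319449 0.92000176] [[-0.6696917   0.5260325  -0.52421641]
 [ 0.74241638  0.45692782 -0.48993355]
 [-0.01819191 -0.71729128 -0.69653591]]
top [[476.80762665   0.         256.68121193]
 [  0.         476.80762665 192.18782148]
 [  0.           0.           1.        ]] [0.42244946 0.00956421 1.47487059] [[ 0.02551808 -0.99510339  0.09548858]
 [-0.99958045 -0.02670829 -0.01120693]
 [ 0.01370239 -0.09516253 -0.99536744]]
wrist [[331.13861653   0.         254.03100448]
 [  0.         331.13861653 194.89523428]
 [  0.           0.           1.        ]] [0.11025333 0.54164517 0.37235267] [[ 0.31439447  0.91690021  0.24586607]
 [ 0.94928648 -0.30274796 -0.08484602]
 [-0.00335988  0.26007245 -0.96558326]]
```

View pics/scene0.png

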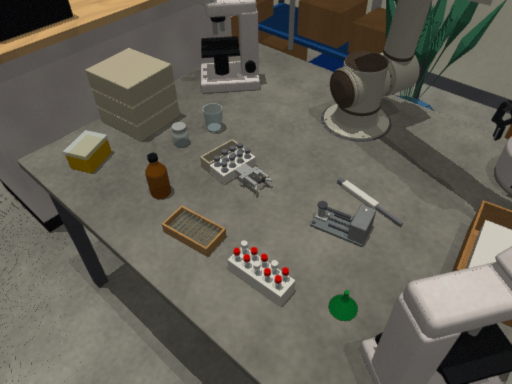

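View pics/top0.png

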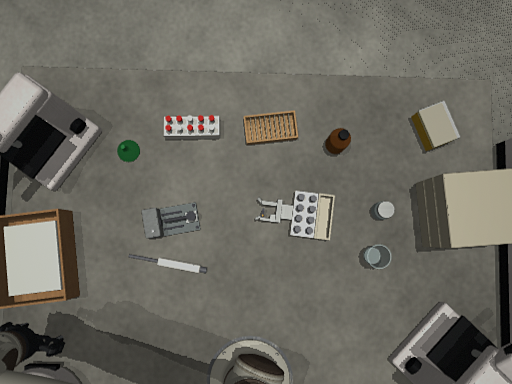

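View pics/wrist0.png

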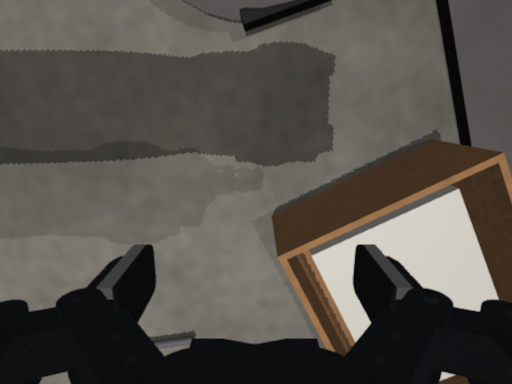

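```bash
cat > h.py <<'E'
import numpy as np, cv2
from station import telemetry, imaging, order, r
def cam(n):
    c=imaging.camera(n); c={k:np.array(v) for k,v in c.items()}; c["bgr"]=cv2.cvtColor(c["color"],cv2.COLOR_RGB2BGR); return c
def ray(c,u,v,z):
    d=c["rotation"]@np.linalg.inv(c["intrinsics"])@np.array([u,v,1.]); e=c["eye"]
    return e+d*(z-e[2])/d[2]
def proj(c,p):
    q=c["rotation"].T@(np.array(p)-c["eye"]); q=c["intrinsics"]@(q/q[2]); return q[:2]
def crop(c,name,x0,y0,x1,y1,k):
    cv2.imwrite("pics/"+name,cv2.resize(c["bgr"][y0:y1,x0:x1],None,fx=k,fy=k,interpolation=cv2.INTER_CUBIC))
E
python3 - <<'E'
from h import *
c=cam("top"); crop(c,"t1.png",240,180,350,250,7); crop(c,"t2.png",130,190,220,250,8)
c=cam("scene"); crop(c,"s1.png",190,130,290,200,8); crop(c,"s2.png",300,170,410,250,7)
print(proj(cam("top"),[0.173,0.522,0.245]),telemetry.read_state()["clock"])
E
```

```text
[ 42.97048309 332.51445679] 0.3
```

View pics/t1.png

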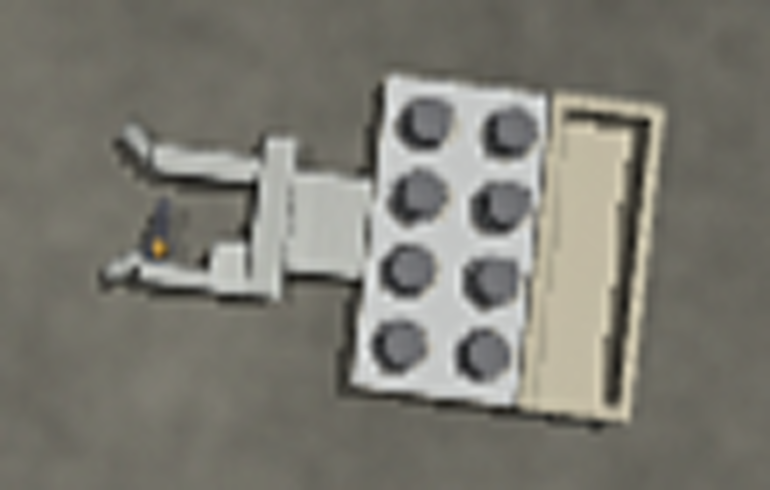

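View pics/t2.png

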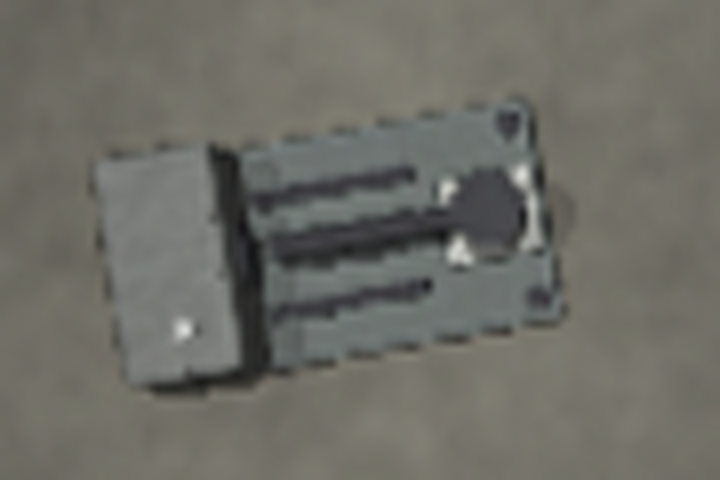

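View pics/s1.png

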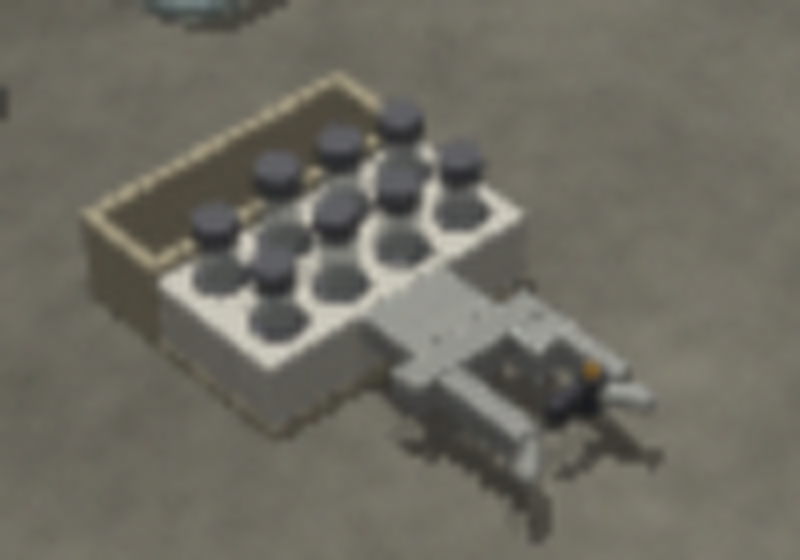

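View pics/s2.png

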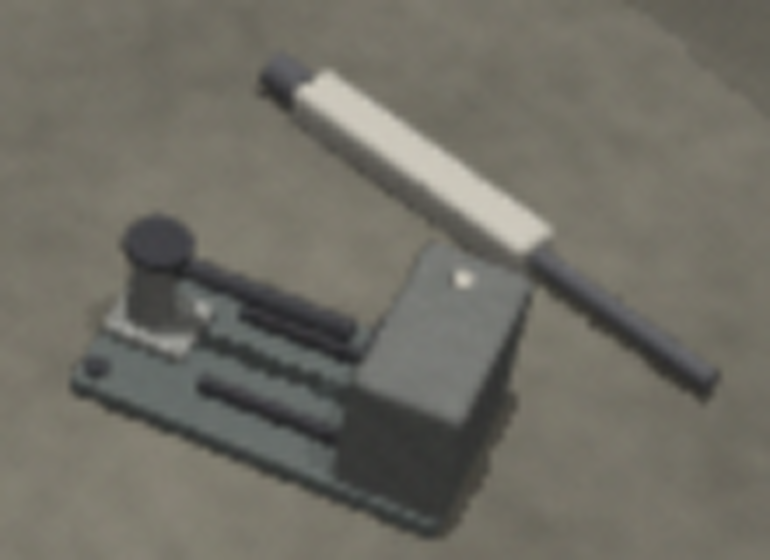

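```bash
cat >> h.py <<'E'
def P(c,X,Y,x0,y0,k,z): return ray(c,x0+(X+.5)/k-.5,y0+(Y+.5)/k-.5,z)
E
python3 - <<'E'
from h import *
np.set_printoptions(precision=4,suppress=True)
c=cam("top")
t1=lambda X,Y,z:P(c,X,Y,240,180,7,z)[:2]
t2=lambda X,Y,z:P(c,X,Y,130,190,8,z)[:2]
ang=lambda v:np.arctan2(v[1],v[0])
def unit(v): return v/np.linalg.norm(v)
R=t1(665,103,.045);L=t1(630,424,.045); 
print("rear rim",R,L,np.linalg.norm(R-L),"yaw",ang(L-R)-np.pi/2)
# tubes caps, z=.08: columns
f=[(427,122),(417,197),(408,270),(400,347)];b=[(510,132),(501,207),(491,281),(484,354)]
F=np.array([t1(*p,.08) for p in f]);B=np.array([t1(*p,.08) for p in b])
print("caps yaw",ang(F[3]-F[0])-np.pi/2,ang(B[3]-B[0])-np.pi/2,ang((F-B).mean(0)), "mean",(F.mean(0)+B.mean(0))/2)
# hook cross bar at z .042
h1=t1(282,137,.042);h2=t1(262,298,.042);print("hook bar",h1,h2,np.linalg.norm(h1-h2))
hb1=t1(298,137,.042);hb2=t1(278,298,.042)
print("lips",t1(130,135,.042),t1(108,275,.042),"mid",(t1(130,135,.042)+t1(108,275,.042))/2)
m=(R+L)/2; yaw=ang(L-R)-np.pi/2; 
for y in (yaw,):
    d=np.array([np.cos(y),np.sin(y)]); o=m+d*.06; print("origin",o,"seat",o+.12*d,"lips",o+.172*d,"bay",o-.036*d)
pin=t2(485,212,.060)
print("pin",pin)
H=[t2(*p,.072) for p in [(95,160),(210,145),(245,372),(130,387)]]
print("housing",H); print("dock yaw", ang(H[0]-H[1]),ang(H[3]-H[2]),ang(H[3]-H[0])-np.pi/2,ang(H[2]-H[1])-np.pi/2)
b1=t2(528,97,.01);b2=t2(566,317,.01);b3=t2(265,372,.01)
print("base front",b1,b2,np.linalg.norm(b1-b2),"yaw",ang(b2-b1)-np.pi/2,ang(b3-b2),"mid",(b1+b2)/2)
d=unit(b3-b2);print("pin from base",(b1+b2)/2+d*.016)
s=cam("scene"); print("pin scene", P(s,157,243,300,170,7,.06))
E
```

```text
rear rim [ 0.5596 -0.2417] [ 0.4215 -0.2281] 0.13877870227938938 yaw 1.4725514429651114
caps yaw 1.4685331806611805 1.4689547501499258 1.4836775992974691 mean [ 0.4969 -0.148 ]
hook bar [ 0.5407 -0.077 ] [ 0.4712 -0.0699] 0.06986370797533312
lips [ 0.5398 -0.0115] [ 0.4793 -0.0036] mid [ 0.5096 -0.0075]
origin [ 0.4964 -0.1752] seat [ 0.5082 -0.0558] lips [ 0.5133 -0.004 ] bay [ 0.4929 -0.211 ]
pin [0.4819 0.1887]
housing [array([0.4967, 0.3307]), array([0.5033, 0.2889]), array([0.4207, 0.2724]), array([0.4142, 0.314 ])]
dock yaw 1.7277552679551251 1.7261931100789947 -4.5121850006570074 -4.5149457708188026
base front [0.5286 0.1802] [0.4447 0.1625] 0.08574447269941514 yaw -4.504709327494014 1.7774161826882897 mid [0.4866 0.1714]
pin from base [0.4834 0.187 ]
pin scene [0.4852 0.1869 0.06  ]
```

Call:
{"method": "move_arm", "body": {
  "motion": [
    {"x": 36, "z": -40},
    {"x": 36, "z": -40},
    {"x": 36, "z": -40},
    {"x": 36, "z": -40},
    {"x": 36, "z": -40}
  ],
  "jaw": 0.8
}}

```text
validation failed for argument at $.mo...
```

Call:
{"method": "move_arm", "body": {
  "motion": [
    {"x": 36, "z": -40},
    {"x": 36, "z": -40},
    {"x": 36, "z": -40},
    {"x": 36, "z": -40},
    {"x": 36, "z": -40}
  ]
}}

```text
validation failed for argument at $.mo...
```

Call:
{"method": "move_arm", "body": {
  "motion": [
    {"x": 36, "z": -40},
    {"x": 36, "z": -40},
    {"x": 36, "z": -40},
    {"x": 36, "z": -40},
    {"x": 36, "z": -40}
  ]
}}

```text
validation failed for argument at $.mo...
```

Call:
{"method": "move_arm", "body": {
  "motion": [
    {"wy": 0.17},
    {"wy": 0.17},
    {"wy": 0.17},
    {"wy": 0.17},
    {"wy": 0.17}
  ]
}}

```text
validation failed for argument at $.mo...
```

Call:
{"method": "move_arm", "body": {
  "motion": [
    {"wy": 0.17},
    {"wy": 0.17},
    {"wy": 0.16},
    {}
  ]
}}

```text
validation failed for argument at $.mo...
```

Call:
{"method": "move_arm", "body": {
  "motion": [
    {"x": 36, "y": 0, "z": -40, "wx": 0, "wy": 0, "wz": 0},
    {"x": 36, "y": 0, "z": -40, "wx": 0, "wy": 0, "wz": 0},
    {"x": 36, "y": 0, "z": -40, "wx": 0, "wy": 0, "wz": 0}
  ],
  "jaw": 0.8
}}

```text
clock: 0.78
tcp_pos: [0.238, 0.3729, 0.2434]
tcp_rot: [[0.951, -0.001, 0.31], [-0.31, -0.002, 0.951], [-0.0, -1.0, -0.002]]
wrist_force: [1.1, 0.5, -0.6]
gripper_width: 0.0765
```

Call:
{"method": "move_arm", "body": {
  "motion": [
    {"x": 38, "y": 0, "z": -42, "wx": 0, "wy": 0, "wz": 0},
    {"x": 38, "y": 0, "z": -42, "wx": 0, "wy": 0, "wz": 0},
    {"x": 38, "y": 0, "z": -42, "wx": 0, "wy": 0, "wz": 0},
    {"x": 38, "y": 0, "z": -42, "wx": 0, "wy": 0, "wz": 0},
    {"x": 38, "y": 0, "z": -42, "wx": 0, "wy": 0, "wz": 0}
  ]
}}

```text
clock: 1.4
tcp_pos: [0.3556, 0.1063, 0.2446]
tcp_rot: [[0.952, 0.003, 0.307], [-0.307, -0.0, 0.952], [0.003, -1.0, 0.001]]
wrist_force: [0.1, 0.8, -0.6]
gripper_width: 0.077
```

Call:
{"method": "move_arm", "body": {
  "motion": [
    {"x": 38, "y": 0, "z": -42, "wx": 0, "wy": 0, "wz": 0},
    {"x": 38, "y": 0, "z": -42, "wx": 0, "wy": 0, "wz": 0},
    {"x": 38, "y": 0, "z": -42, "wx": 0, "wy": 0, "wz": 0},
    {"x": 38, "y": 0, "z": -42, "wx": 0, "wy": 0, "wz": 0},
    {"x": 38, "y": 0, "z": -42, "wx": 0, "wy": 0, "wz": 0}
  ]
}}

```text
clock: 2.02
tcp_pos: [0.4741, -0.162, 0.2466]
tcp_rot: [[0.951, 0.009, 0.308], [-0.308, 0.0, 0.951], [0.008, -1.0, 0.003]]
wrist_force: [1.1, 0.8, 0.5]
gripper_width: 0.0767
```

Call:
{"method": "move_arm", "body": {
  "motion": [
    {"x": 0, "y": 0, "z": 0, "wx": 0, "wy": 0.17, "wz": 0},
    {"x": 0, "y": 0, "z": 0, "wx": 0, "wy": 0.17, "wz": 0},
    {"x": 0, "y": 0, "z": 0, "wx": 0, "wy": 0.17, "wz": 0},
    {"x": 0, "y": 0, "z": 0, "wx": 0, "wy": 0.17, "wz": 0},
    {"x": 0, "y": 0, "z": 0, "wx": 0, "wy": 0.17, "wz": 0}
  ]
}}

```text
clock: 2.65
tcp_pos: [0.4747, -0.1667, 0.2448]
tcp_rot: [[0.367, 0.006, 0.93], [-0.93, 0.001, 0.367], [0.001, -1.0, 0.006]]
wrist_force: [0.1, -0.6, 0.0]
gripper_width: 0.077
```

Call:
{"method": "move_arm", "body": {
  "motion": [
    {"x": 0, "y": 0, "z": 0, "wx": 0, "wy": 0.17, "wz": 0},
    {"x": 0, "y": 0, "z": 0, "wx": 0, "wy": 0.17, "wz": 0},
    {"x": 0, "y": 0, "z": 0, "wx": 0, "wy": 0.17, "wz": 0},
    {"x": 0, "y": 0, "z": 0, "wx": 0, "wy": 0, "wz": 0}
  ]
}}

```text
clock: 3.15
tcp_pos: [0.4746, -0.1667, 0.2449]
tcp_rot: [[-0.15, 0.006, 0.989], [-0.989, 0.001, -0.15], [-0.001, -1.0, 0.006]]
wrist_force: [0.6, -0.3, -0.4]
gripper_width: 0.0767
```

Call:
{"method": "move_arm", "body": {
  "motion": [
    {"x": 20, "y": 20, "z": 12, "wx": 0, "wy": -0.05, "wz": 0},
    {"x": 21, "y": 20, "z": 13, "wx": 0, "wy": 0, "wz": 0},
    {"x": 0, "y": 0, "z": 0, "wx": 0, "wy": 0, "wz": 0}
  ]
}}

```text
clock: 3.52
tcp_pos: [0.4953, -0.2112, 0.2046]
tcp_rot: [[-0.085, 0.007, 0.996], [-0.996, 0.0, -0.085], [-0.001, -1.0, 0.007]]
wrist_force: [0.3, 0.1, -0.3]
gripper_width: 0.0767
```

```bash
python3 - <<'E'
from h import *
c=cam("wrist"); cv2.imwrite("pics/w1.png",c["bgr"])
c2=cam("top"); crop(c2,"t3.png",240,150,380,260,5)
for k in("tcp_pos","tcp_rot"):print(telemetry.read_state()[k])
E
```

```text
[ 0.49543702 -0.21045398  0.20656448]
[[-8.59721540e-02  9.38278506e-03  9.96253357e-01]
 [-9.96297475e-01 -4.46689211e-04 -8.59717541e-02]
 [-3.61638864e-04 -9.99955881e-01  9.38644790e-03]]
```

View pics/w1.png

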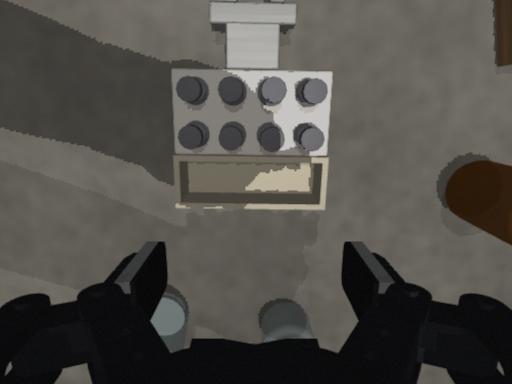

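View pics/t3.png

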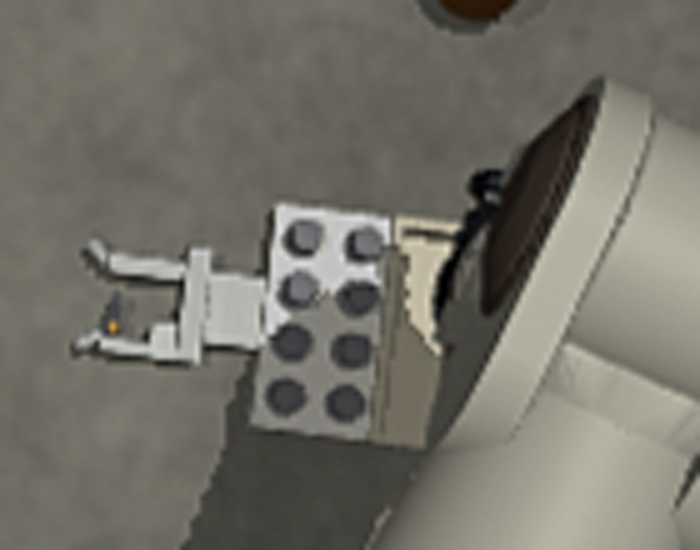

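```bash
python3 - <<'E'
from h import *
np.set_printoptions(precision=4,suppress=True)
c=cam("wrist")
f=lambda u,v,z=.045: ray(c,u,v,z)[:2]
rl,rr,fr,fl=f(176,208.5),f(326.5,209.5),f(328.5,157),f(176,157)
print(rl,rr,fr,fl,np.linalg.norm(rl-rr))
v=rr-rl; yz=np.arctan2(v[1],v[0]);print("carrier yaw",yz+np.pi/2)
v=fr-fl; print(np.arctan2(v[1],v[0])+np.pi/2)
v=f(331,70)-f(173,70);print(np.arctan2(v[1],v[0])+np.pi/2)
yaw=yz+np.pi/2; d=np.array([np.cos(yaw),np.sin(yaw)])
o=(rl+rr)/2+.06*d; print("origin",o,"bay",o-.036*d)
E
```

```text
[ 0.4234 -0.2309] [ 0.5605 -0.2441] [ 0.5637 -0.1958] [ 0.4303 -0.1841] 0.13777895425388964
carrier yaw 1.4746015021626733
1.483206332234166
1.485670147382466
origin [ 0.4977 -0.1778] bay [ 0.4942 -0.2136]
```

Call:
{"method": "move_arm", "body": {
  "motion": [
    {"x": 2, "y": 30, "z": -1.5, "wx": -0.009, "wy": 0.01, "wz": 0},
    {"x": 0, "y": 30, "z": 0, "wx": 0, "wy": 0, "wz": 0},
    {"x": 0, "y": 30, "z": 0, "wx": 0, "wy": 0, "wz": 0},
    {"x": 0, "y": 30, "z": 0, "wx": 0, "wy": 0, "wz": 0},
    {"x": 0, "y": 0, "z": 0, "wx": 0, "wy": 0, "wz": 0}
  ]
}}

```text
clock: 4.3
tcp_pos: [0.496, -0.21, 0.0903]
tcp_rot: [[-0.088, 0.009, 0.996], [-0.996, -0.003, -0.088], [0.002, -1.0, 0.01]]
wrist_force: [-0.3, -0.4, 0.2]
gripper_width: 0.0769
```

```bash
python3 - <<'E'
from h import *
c=cam("wrist"); cv2.imwrite("pics/w2.png",c["bgr"])
c2=cam("scene"); crop(c2,"s3.png",150,80,310,200,5)
for k in("tcp_pos","tcp_rot"):print(telemetry.read_state()[k])
E
```

```text
[ 0.49735362 -0.21073192  0.09295924]
[[-0.08847699  0.0130396   0.99599287]
 [-0.99607232 -0.00460066 -0.08842381]
 [ 0.00342921 -0.9999044   0.01339543]]
```

View pics/w2.png

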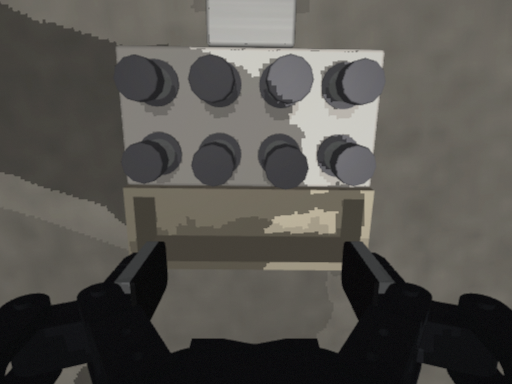

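View pics/s3.png

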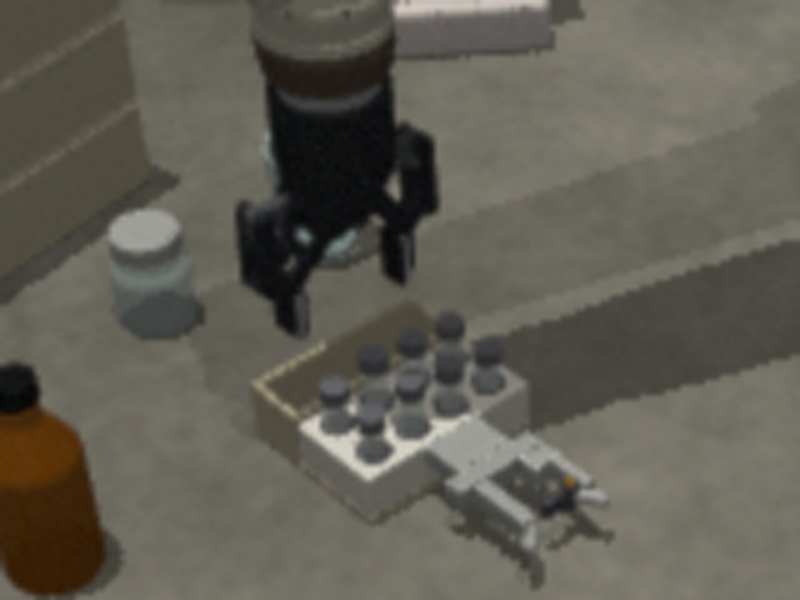

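```bash
python3 - <<'E'
from h import *
for i in range(4):
    s=telemetry.read_state();print(s["clock"],s["tcp_pos"],s["tcp_rot"][:,1],s["tcp_rot"][:,2])
E
```

```text
4.4 [ 0.49735362 -0.21073192  0.09295924] [ 0.0130396  -0.00460066 -0.9999044 ] [ 0.99599287 -0.08842381  0.01339543]
4.4 [ 0.49735362 -0.21073192  0.09295924] [ 0.0130396  -0.00460066 -0.9999044 ] [ 0.99599287 -0.08842381  0.01339543]
4.4 [ 0.49735362 -0.21073192  0.09295924] [ 0.0130396  -0.00460066 -0.9999044 ] [ 0.99599287 -0.08842381  0.01339543]
4.4 [ 0.49735362 -0.21073192  0.09295924] [ 0.0130396  -0.00460066 -0.9999044 ] [ 0.99599287 -0.08842381  0.01339543]
```

Call:
{"method": "move_arm", "body": {
  "motion": [
    {"x": 2, "y": 12, "z": -3, "wx": -0.012, "wy": 0.008, "wz": 0},
    {"x": 0, "y": 12, "z": 0, "wx": 0, "wy": 0, "wz": 0},
    {"x": 0, "y": 0, "z": 0, "wx": 0, "wy": 0, "wz": 0}
  ]
}}

```text
clock: 4.78
tcp_pos: [0.4956, -0.2132, 0.0705]
tcp_rot: [[-0.096, 0.004, 0.995], [-0.995, -0.005, -0.096], [0.005, -1.0, 0.005]]
wrist_force: [-0.8, -0.8, 0.3]
gripper_width: 0.077
```

Call:
{"method": "move_arm", "body": {
  "motion": [
    {"x": 0, "y": 12, "z": -1, "wx": -0.004, "wy": 0, "wz": 0},
    {"x": 0, "y": 12, "z": 0, "wx": 0, "wy": 0, "wz": 0}
  ]
}}

```text
clock: 5.03
tcp_pos: [0.4951, -0.2135, 0.0461]
tcp_rot: [[-0.096, 0.002, 0.995], [-0.995, -0.005, -0.096], [0.005, -1.0, 0.002]]
wrist_force: [0.2, 0.1, -0.2]
gripper_width: 0.0767
```

```bash
python3 - <<'E'
from h import *
c=cam("wrist"); cv2.imwrite("pics/w3.png",c["bgr"])
c2=cam("scene"); crop(c2,"s4.png",150,80,310,200,5)
for k in("tcp_pos","tcp_rot","wrist_force"):print(telemetry.read_state()[k])
E
```

```text
[ 0.49437343 -0.21311932  0.0450872 ]
[[-9.65022096e-02 -4.59073533e-04  9.95332664e-01]
 [-9.95322662e-01 -4.46220199e-03 -9.65032979e-02]
 [ 4.48567750e-03 -9.99989939e-01 -2.63139393e-05]]
[ 0.22164038 -0.89650547  0.13119215]
```

View pics/w3.png

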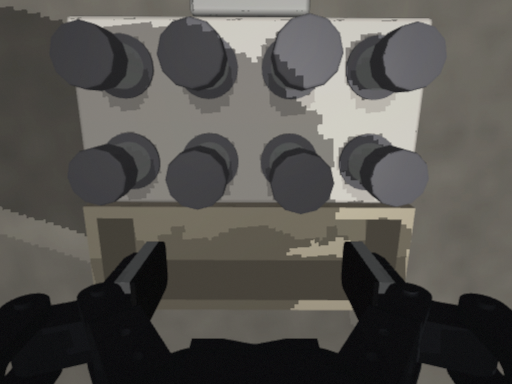

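View pics/s4.png

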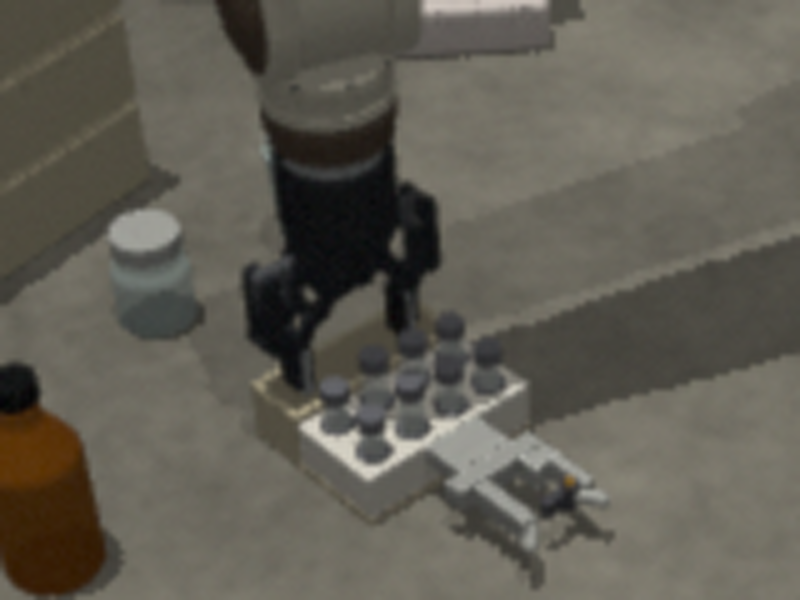

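Call:
{"method": "move_arm", "body": {
  "motion": [
    {"x": 0, "y": 7, "z": 0, "wx": 0, "wy": 0, "wz": 0},
    {"x": 0, "y": 5, "z": 0, "wx": 0, "wy": 0, "wz": 0}
  ],
  "jaw": 1
}}

```text
clock: 5.38
tcp_pos: [0.4946, -0.2133, 0.0327]
tcp_rot: [[-0.097, 0.0, 0.995], [-0.995, -0.005, -0.097], [0.005, -1.0, 0.0]]
wrist_force: [-0.1, 0.6, 0.2]
gripper_width: 0.0854
```

```bash
python3 - <<'E'
from h import *
c=cam("wrist"); cv2.imwrite("pics/w4.png",c["bgr"])
s=telemetry.read_state()
for k in("tcp_pos","tcp_rot","wrist_force","gripper_width"):print(s[k])
E
```

```text
[ 0.49439013 -0.21319758  0.03215678]
[[-9.65066872e-02 -4.73751404e-04  9.95332223e-01]
 [-9.95322192e-01 -4.46883394e-03 -9.65078416e-02]
 [ 4.49369514e-03 -9.99989902e-01 -4.02629268e-05]]
[-0.21457179  1.47230342 -1.17290966]
0.08531009251721738
```

View pics/w4.png

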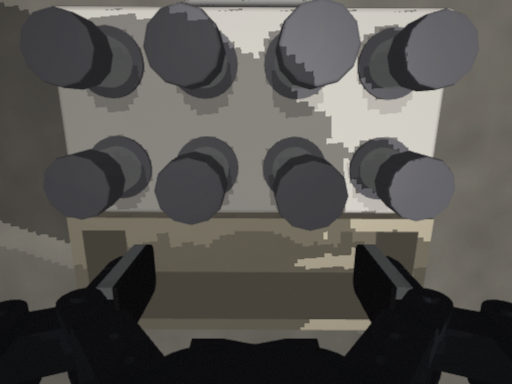

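Call:
{"method": "move_arm", "body": {
  "motion": [
    {"x": -5, "y": 0, "z": 0, "wx": 0, "wy": 0, "wz": 0},
    {"x": -5, "y": 0, "z": 0, "wx": 0, "wy": 0, "wz": 0},
    {"x": -9, "y": 0, "z": 1, "wx": 0, "wy": -0.016, "wz": 0},
    {"x": -9, "y": 0, "z": 1, "wx": 0, "wy": -0.016, "wz": 0}
  ]
}}

```text
clock: 5.92
tcp_pos: [0.4993, -0.1849, 0.0325]
tcp_rot: [[-0.064, 0.0, 0.998], [-0.998, -0.007, -0.064], [0.006, -1.0, 0.0]]
wrist_force: [-0.4, -3.1, -0.8]
gripper_width: 0.0852
```

Call:
{"method": "move_arm", "body": {
  "motion": [
    {"x": -9, "y": 0, "z": 1.5, "wx": 0, "wy": -0.018, "wz": 0},
    {"x": -9, "y": 0, "z": 1.5, "wx": 0, "wy": -0.018, "wz": 0},
    {"x": -9, "y": 0, "z": 1.5, "wx": 0, "wy": -0.018, "wz": 0},
    {"x": -9, "y": 0, "z": 1.5, "wx": 0, "wy": -0.018, "wz": 0}
  ]
}}

```text
clock: 6.42
tcp_pos: [0.5072, -0.1465, 0.0323]
tcp_rot: [[0.014, 0.0, 1.0], [-1.0, -0.007, 0.014], [0.007, -1.0, 0.0]]
wrist_force: [-0.7, -4.1, -1.8]
gripper_width: 0.0855
```

Call:
{"method": "move_arm", "body": {
  "motion": [
    {"x": -9, "y": 0, "z": 2.3, "wx": 0, "wy": -0.018, "wz": 0},
    {"x": -9, "y": 0, "z": 2.3, "wx": 0, "wy": -0.018, "wz": 0},
    {"x": -9, "y": 0, "z": 2.6, "wx": 0, "wy": -0.018, "wz": 0},
    {"x": -9, "y": 0, "z": 2.6, "wx": 0, "wy": -0.018, "wz": 0}
  ]
}}

```text
clock: 6.92
tcp_pos: [0.5161, -0.1077, 0.0323]
tcp_rot: [[0.091, 0.0, 0.996], [-0.996, -0.008, 0.091], [0.008, -1.0, -0.0]]
wrist_force: [0.0, -4.7, -1.1]
gripper_width: 0.0858
```

```bash
python3 - <<'E'
from h import *
c=cam("wrist"); cv2.imwrite("pics/w5.png",c["bgr"])
c=cam("top"); crop(c,"t4.png",130,150,330,270,4)
s=telemetry.read_state()
for k in("tcp_pos","tcp_rot","wrist_force","clock"):print(s[k])
E
```

```text
[ 0.51609023 -0.10689799  0.03223694]
[[ 9.14839383e-02  4.55363080e-04  9.95806448e-01]
 [-9.95786638e-01 -6.28228976e-03  9.14849912e-02]
 [ 6.29760353e-03 -9.99980163e-01 -1.21284137e-04]]
[-0.18611184  0.0746996  -0.28051715]
7.025
```

View pics/w5.png

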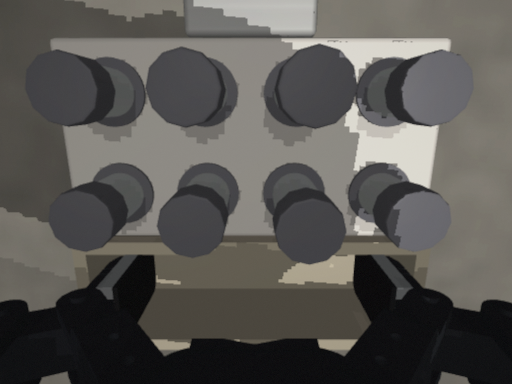

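View pics/t4.png

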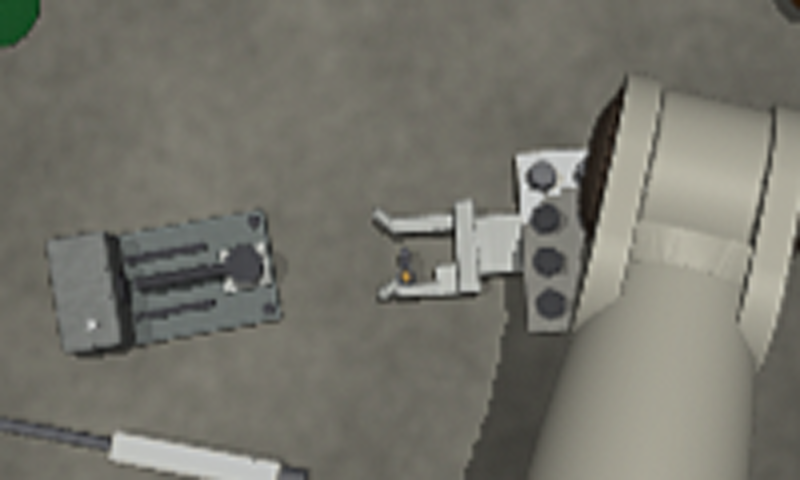

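Call:
{"method": "move_arm", "body": {
  "motion": [
    {"x": -8, "y": 0, "z": 3, "wx": 0, "wy": -0.02, "wz": 0},
    {"x": -8, "y": 0, "z": 3, "wx": 0, "wy": -0.02, "wz": 0},
    {"x": -8, "y": 0, "z": 3, "wx": 0, "wy": -0.02, "wz": 0},
    {"x": -8, "y": 0, "z": 3.3, "wx": 0, "wy": -0.02, "wz": 0},
    {"x": -8, "y": 0, "z": 3.3, "wx": 0, "wy": -0.02, "wz": 0}
  ]
}}

```text
clock: 7.65
tcp_pos: [0.5268, -0.0639, 0.0322]
tcp_rot: [[0.195, 0.001, 0.981], [-0.981, -0.008, 0.195], [0.008, -1.0, -0.001]]
wrist_force: [-0.7, -4.3, 1.4]
gripper_width: 0.0856
```

```bash
python3 - <<'E'
from h import *
c=cam("wrist"); cv2.imwrite("pics/w6.png",c["bgr"])
c=cam("top"); crop(c,"t5.png",130,180,270,250,5.6 and 6)
c=cam("scene"); crop(c,"s5.png",210,130,390,250,4)
s=telemetry.read_state()
for k in("tcp_pos","tcp_rot","wrist_force","clock"):print(s[k])
E
```

```text
[ 0.52668322 -0.06340242  0.03208022]
[[ 1.94820933e-01  4.38676300e-04  9.80838729e-01]
 [-9.80818266e-01 -6.38778594e-03  1.94819725e-01]
 [ 6.35085063e-03 -9.99979502e-01 -8.14212688e-04]]
[-0.69171426 -0.03957019  0.27676594]
7.8
```

View pics/t5.png

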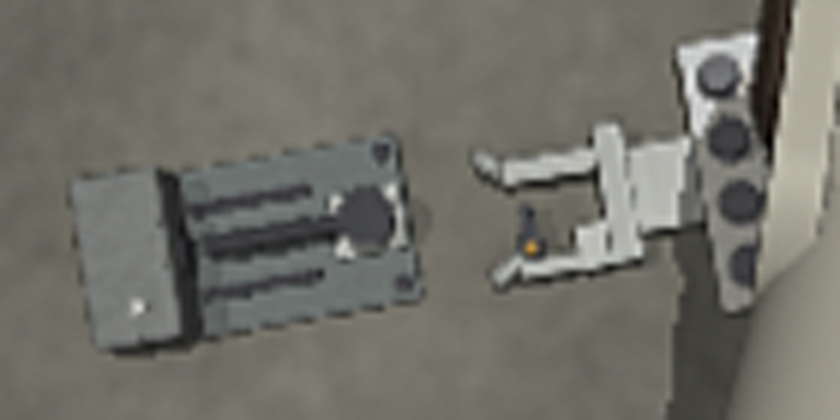

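View pics/s5.png

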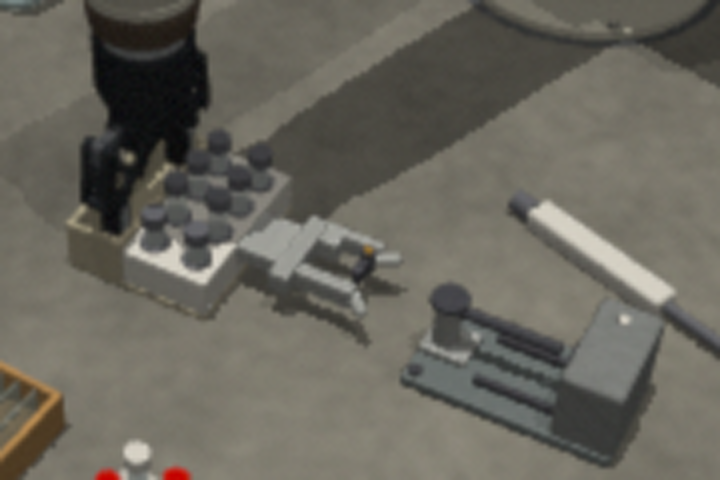

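View pics/w6.png

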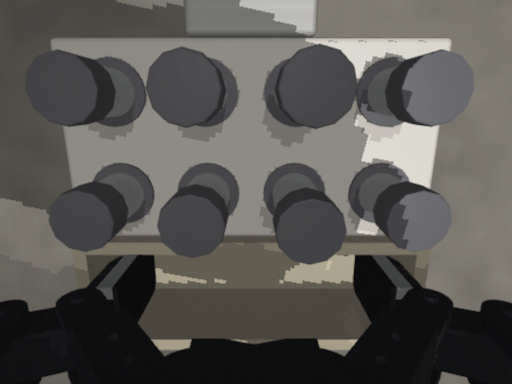

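```bash
python3 - <<'E'
from h import *
np.set_printoptions(precision=4,suppress=True)
c=cam("top"); t=lambda X,Y,z:P(c,X,Y,130,180,6,z)[:2]
pin=t(364,219,.06); print("pin",pin)
a,b=t(618,122,.042),t(642,262,.042); print(a,b,np.linalg.norm(a-b)); v=a-b; yaw=np.arctan2(v[1],v[0])+np.pi/2; print("yaw",yaw)
a2,b2=t(480,165,.042),t(498,284,.042); v=a2-b2; print("lips",a2,b2,np.linalg.norm(v),np.arctan2(v[1],v[0])+np.pi/2)
m=(a+b)/2; ml=(a2+b2)/2; v=ml-m; print("axis yaw",np.arctan2(v[1],v[0]))
for Y in (1.767,):
  d=np.array([np.cos(Y),np.sin(Y)]); rt=np.array([d[1],-d[0]])
  print("pin right of bar mid",(pin-m)@rt,"lips",(pin-ml)@rt,"fwd",(pin-m)@d,(pin-ml)@d)
  tool=np.array([.5267,-.0634]); print("tool",(pin-tool)@rt,(pin-tool)@d, (m-tool)@d,(ml-tool)@d)
print(t(170+0,170,.072))
# dock yaw from base plate corners
b=[t(*p,.01) for p in [(393,138),(424,298)]]; v=b[1]-b[0]; print("dock yaw",np.arctan2(v[1],v[0])-np.pi/2+2*np.pi)
E
```

```text
pin [0.4818 0.1885]
[0.5346 0.0654] [0.4648 0.0513] 0.07124086996051165
yaw 1.7701986483930856
lips [0.5111 0.1338] [0.4519 0.1228] 0.060233566711536214 1.7552135745370423
axis yaw 1.8243732892085072
pin right of bar mid 0.007888387471136606 lips 0.012032026071057505 fwd 0.13111918094011846 0.05897600894406966
tool 0.005108070746794595 0.25580425480258173 0.12468507386246329 0.1968282458585121
[0.5028 0.2827]
dock yaw 1.7987726534044572
```

Call:
{"method": "move_arm", "body": {
  "motion": [
    {"x": -7, "y": 0, "z": 2, "wx": 0, "wy": -0.002, "wz": 0},
    {"x": -7, "y": 0, "z": 2, "wx": 0, "wy": -0.002, "wz": 0},
    {"x": -7, "y": 0, "z": 2, "wx": 0, "wy": 0, "wz": 0},
    {"x": -7, "y": 0, "z": 1.5, "wx": 0, "wy": 0, "wz": 0}
  ]
}}

```text
clock: 8.35
tcp_pos: [0.5284, -0.0354, 0.032]
tcp_rot: [[0.195, 0.0, 0.981], [-0.981, -0.01, 0.195], [0.01, -1.0, -0.002]]
wrist_force: [-0.8, -4.8, 0.8]
gripper_width: 0.0854
```

```bash
python3 - <<'E'
from h import *
c=cam("top"); crop(c,"t6.png",160,190,260,250,8)
c=cam("scene"); crop(c,"s6.png",250,160,360,240,7)
s=telemetry.read_state()
for k in("tcp_pos","tcp_rot","wrist_force","clock"):print(s[k])
E
```

```text
[ 0.52837648 -0.0347289   0.03197379]
[[ 1.96433538e-01  2.81870982e-04  9.80517101e-01]
 [-9.80481422e-01 -8.47921435e-03  1.96428827e-01]
 [ 8.36938226e-03 -9.99964011e-01 -1.38923281e-03]]
[ 0.00263648  0.45783328 -1.04418667]
8.45
```

View pics/t6.png

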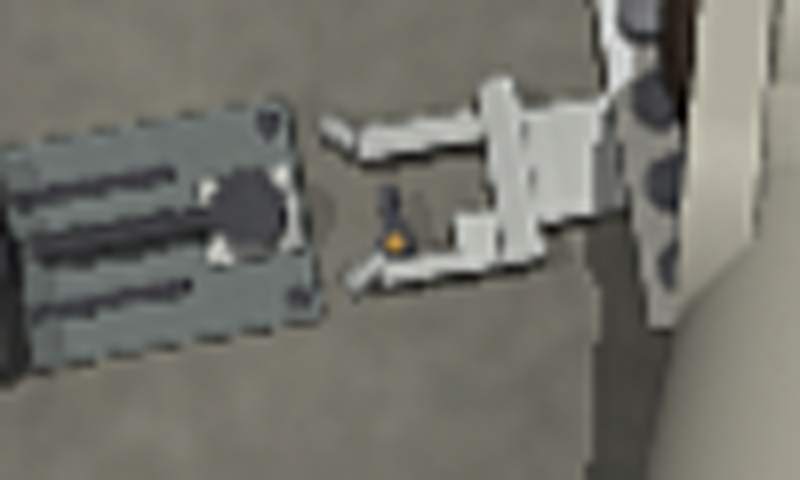

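View pics/s6.png

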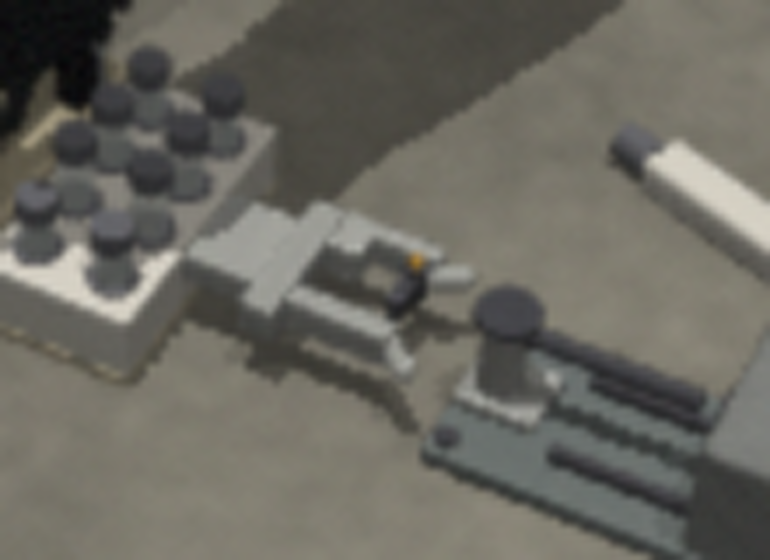

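```bash
cat > m.py <<'E'
from h import *
np.set_printoptions(precision=4,suppress=True)
def run(x0,y0,k,pin,bars,Y=1.77):
  c=cam("top"); t=lambda p,z:P(c,p[0],p[1],x0,y0,k,z)[:2]
  d=np.array([np.cos(Y),np.sin(Y)]); rt=np.array([d[1],-d[0]])
  p=t(pin,.06); print("pin",p)
  for a,b in bars:
    a,b=t(a,.042),t(b,.042); v=a-b; m=(a+b)/2
    print("len",np.linalg.norm(v),"yaw",np.arctan2(v[1],v[0])+np.pi/2,"pin right",(p-m)@rt,"fwd",(p-m)@d)
E
python3 -c "
from m import *
run(160,190,8,(248,210),[((513,78),(546,250)),((482,82),(508,265)),((362,138),(388,270))])"
```

```text
pin [0.4827 0.1876]
len 0.0659267920991979 yaw 1.7915235060807169 pin right -0.0001483872107020857 fwd 0.10468606450739489
len 0.06953087894400718 yaw 1.744120629275046 pin right 0.0011369247319160222 fwd 0.09134015544236715
len 0.05055577634417919 yaw 1.8001992835729705 pin right 0.004727371060446792 fwd 0.0451346251396364
```

Call:
{"method": "move_arm", "body": {
  "motion": [
    {"x": -6, "y": 0, "z": 0, "wx": 0, "wy": 0, "wz": 0},
    {"x": -6, "y": 0, "z": 0, "wx": 0, "wy": 0, "wz": 0},
    {"x": -6, "y": 0, "z": 0, "wx": 0, "wy": 0, "wz": 0},
    {"x": -6, "y": 0, "z": 0, "wx": 0, "wy": 0, "wz": 0},
    {"x": -4, "y": 0, "z": 0, "wx": 0, "wy": 0, "wz": 0}
  ]
}}

```text
clock: 9.12
tcp_pos: [0.5228, -0.0067, 0.0319]
tcp_rot: [[0.195, 0.001, 0.981], [-0.981, -0.01, 0.195], [0.01, -1.0, -0.001]]
wrist_force: [0.5, -5.4, 0.4]
gripper_width: 0.0854
```

```bash
python3 - <<'E'
from h import *
c=cam("top"); crop(c,"t7.png",160,190,260,250,8)
c=cam("scene"); crop(c,"s7.png",250,160,360,240,7)
s=telemetry.read_state()
for k in("tcp_pos","tcp_rot","wrist_force","clock"):print(s[k])
E
```

```text
[ 0.52270177 -0.00637818  0.03186257]
[[ 1.95809948e-01  7.85833382e-04  9.80641549e-01]
 [-9.80600485e-01 -9.02937356e-03  1.95808984e-01]
 [ 9.00845210e-03 -9.99958926e-01 -9.97452571e-04]]
[-0.44710354  0.07338748 -0.02404494]
9.225
```

View pics/t7.png

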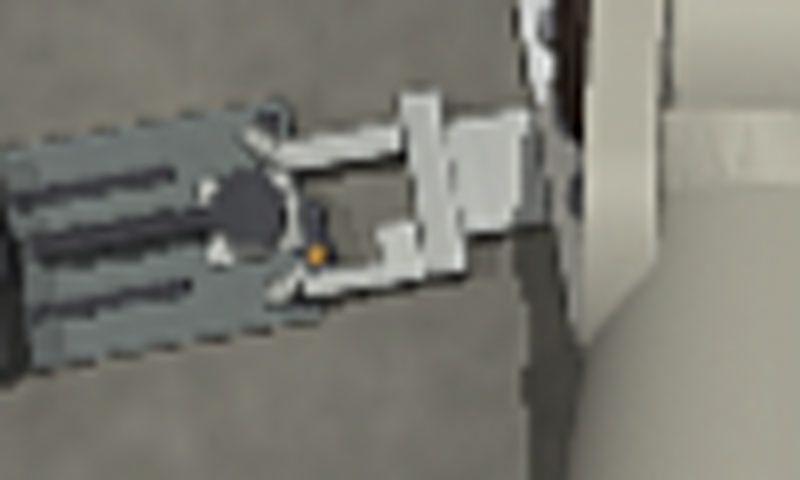

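View pics/s7.png

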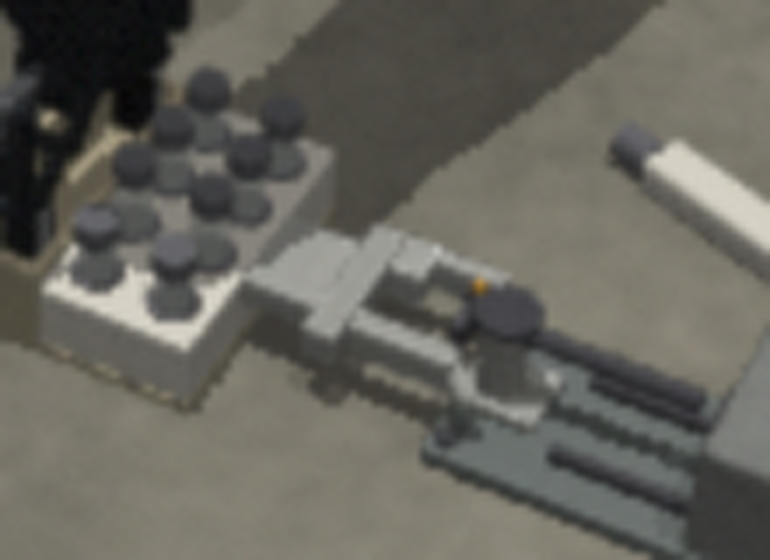

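Call:
{"method": "move_arm", "body": {
  "motion": [
    {"x": -4, "y": 0, "z": 0, "wx": 0, "wy": 0, "wz": 0},
    {"x": -4, "y": 0, "z": 0, "wx": 0, "wy": 0, "wz": 0},
    {"x": -4, "y": 0, "z": 0, "wx": 0, "wy": 0, "wz": 0}
  ]
}}

```text
clock: 9.6
tcp_pos: [0.5205, 0.0049, 0.0319]
tcp_rot: [[0.195, 0.001, 0.981], [-0.981, -0.011, 0.195], [0.011, -1.0, -0.001]]
wrist_force: [1.2, -8.2, 0.7]
gripper_width: 0.0853
```

Call:
{"method": "move_arm", "body": {
  "motion": [
    {"x": -4, "y": 0, "z": 0, "wx": 0, "wy": 0, "wz": 0},
    {"x": -4, "y": 0, "z": 0, "wx": 0, "wy": 0, "wz": 0}
  ]
}}

```text
clock: 9.85
tcp_pos: [0.519, 0.0117, 0.0319]
tcp_rot: [[0.194, 0.002, 0.981], [-0.981, -0.014, 0.194], [0.014, -1.0, -0.001]]
wrist_force: [0.8, -9.3, 1.4]
gripper_width: 0.0848
```

```bash
python3 - <<'E'
from h import *
c=cam("top"); crop(c,"t8.png",160,190,260,250,8)
s=telemetry.read_state()
for k in("tcp_pos","tcp_rot","wrist_force","clock"):print(s[k])
E
```

```text
[0.51890149 0.01205881 0.03189689]
[[ 0.19398037  0.00149822  0.98100427]
 [-0.98090568 -0.01396233  0.1939822 ]
 [ 0.01398774 -0.9999014  -0.00123881]]
[ 1.02306176 -8.69426397  1.56606724]
9.9
```

View pics/t8.png

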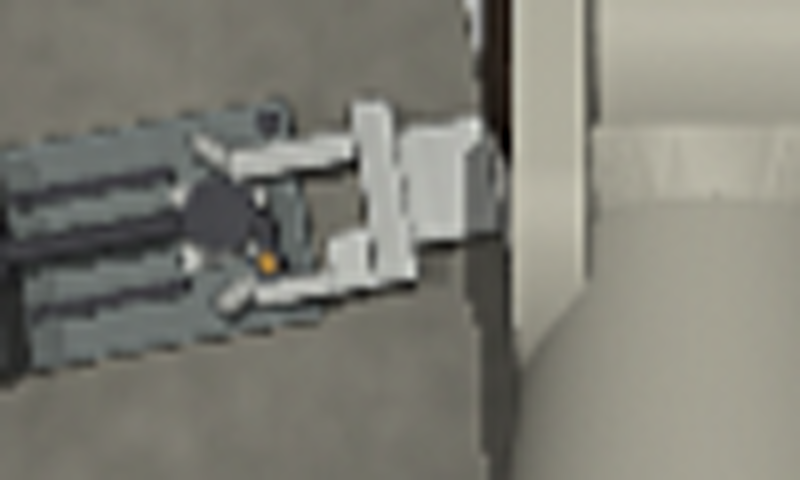

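Call:
{"method": "move_arm", "body": {
  "motion": [
    {"x": -4, "y": 0, "z": 0, "wx": 0, "wy": 0, "wz": 0.003},
    {"x": -4, "y": 0, "z": 0, "wx": 0, "wy": 0, "wz": 0.003}
  ]
}}

```text
clock: 10.15
tcp_pos: [0.5172, 0.0185, 0.0319]
tcp_rot: [[0.193, 0.0, 0.981], [-0.981, -0.012, 0.193], [0.011, -1.0, -0.002]]
wrist_force: [0.6, -9.4, 0.6]
gripper_width: 0.0855
```

Call:
{"method": "move_arm", "body": {
  "motion": [
    {"x": -4, "y": 0, "z": 0, "wx": 0, "wy": 0, "wz": 0.003}
  ]
}}

```text
clock: 10.28
tcp_pos: [0.5164, 0.0218, 0.0318]
tcp_rot: [[0.192, -0.0, 0.981], [-0.981, -0.01, 0.192], [0.01, -1.0, -0.002]]
wrist_force: [1.3, -8.8, 0.6]
gripper_width: 0.0855
```

Call:
{"method": "move_arm", "body": {
  "motion": [
    {"x": -4, "y": 0, "z": 0, "wx": 0, "wy": 0, "wz": 0.003}
  ]
}}

```text
clock: 10.4
tcp_pos: [0.5158, 0.0251, 0.0318]
tcp_rot: [[0.192, -0.001, 0.981], [-0.981, -0.009, 0.192], [0.009, -1.0, -0.002]]
wrist_force: [1.1, -9.5, 0.8]
gripper_width: 0.0858
```

```bash
python3 - <<'E'
from h import *
c=cam("top"); crop(c,"t9.png",160,190,260,250,8)
s=telemetry.read_state()
for k in("tcp_pos","tcp_rot","wrist_force","clock"):print(s[k])
E
```

```text
[0.51574527 0.02541258 0.0318372 ]
[[ 1.91701873e-01 -5.34399165e-04  9.81453059e-01]
 [-9.81416460e-01 -8.75740324e-03  1.91689956e-01]
 [ 8.49254124e-03 -9.99961510e-01 -2.20327874e-03]]
[ 0.423927   -7.2852861   1.11662713]
10.45
```

View pics/t9.png

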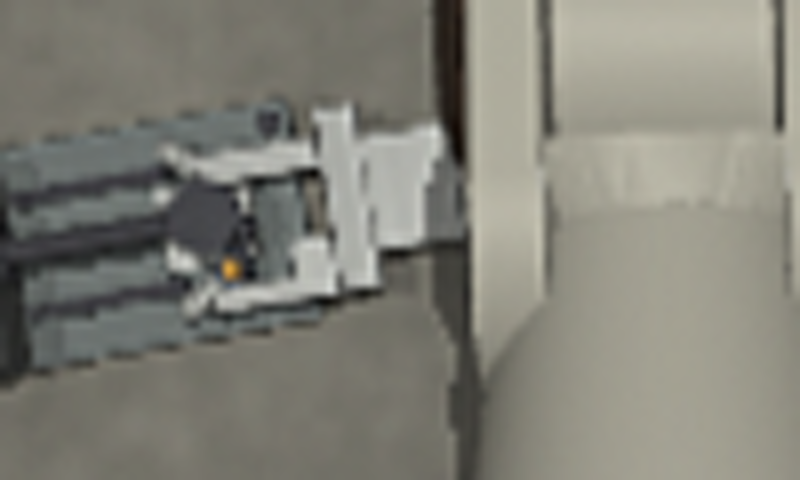

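Call:
{"method": "move_arm", "body": {
  "motion": [
    {"x": -4, "y": 0, "z": 0, "wx": 0, "wy": 0, "wz": 0.002},
    {"x": -4, "y": 0, "z": 0, "wx": 0, "wy": 0, "wz": 0.002}
  ]
}}

```text
clock: 10.7
tcp_pos: [0.5146, 0.0318, 0.0318]
tcp_rot: [[0.19, -0.0, 0.982], [-0.982, -0.008, 0.19], [0.008, -1.0, -0.002]]
wrist_force: [2.7, -9.1, 0.8]
gripper_width: 0.0852
```

Call:
{"method": "move_arm", "body": {
  "motion": [
    {"x": -4, "y": 0, "z": 0, "wx": 0, "wy": 0, "wz": 0.002},
    {"x": -4, "y": 0, "z": 0, "wx": 0, "wy": 0, "wz": 0.002}
  ]
}}

```text
clock: 10.95
tcp_pos: [0.5134, 0.0379, 0.0318]
tcp_rot: [[0.188, -0.0, 0.982], [-0.982, -0.009, 0.188], [0.009, -1.0, -0.002]]
wrist_force: [1.5, -10.5, 0.3]
gripper_width: 0.0858
```

```bash
python3 - <<'E'
from h import *
c=cam("top"); crop(c,"t10.png",160,190,260,250,8)
s=telemetry.read_state()
for k in("tcp_pos","tcp_rot","wrist_force","clock"):print(s[k])
E
```

```text
[0.51333791 0.03819312 0.031827  ]
[[ 1.87871932e-01 -3.07615761e-04  9.82193485e-01]
 [-9.82157516e-01 -8.62265572e-03  1.87862351e-01]
 [ 8.41132686e-03 -9.99962777e-01 -1.92208212e-03]]
[ 1.50248799 -9.75344602  0.55925388]
11.0
```

View pics/t10.png

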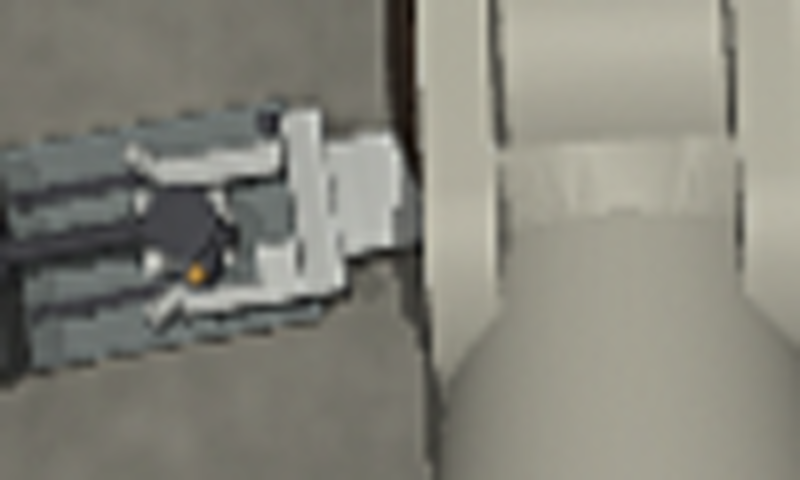

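Call:
{"method": "move_arm", "body": {
  "motion": [
    {"x": -4, "y": 0, "z": 0, "wx": 0, "wy": -0.003, "wz": 0.002},
    {"x": -4, "y": 0, "z": 0, "wx": 0, "wy": -0.003, "wz": 0.002}
  ]
}}

```text
clock: 11.25
tcp_pos: [0.5119, 0.0441, 0.0318]
tcp_rot: [[0.192, -0.001, 0.981], [-0.981, -0.009, 0.192], [0.009, -1.0, -0.003]]
wrist_force: [0.8, -9.9, 0.7]
gripper_width: 0.0853
```

```bash
python3 - <<'E'
from h import *
c=cam("top"); crop(c,"t11.png",160,190,260,250,8)
s=telemetry.read_state()
for k in("tcp_pos","tcp_rot","wrist_force","clock"):print(s[k])
E
```

```text
[0.51171381 0.04457451 0.03174278]
[[ 0.19288572 -0.00109525  0.98122062]
 [-0.98118534 -0.00876792  0.192869  ]
 [ 0.00839203 -0.99996096 -0.00276585]]
[-0.04460493 -7.18268436  2.25588124]
11.3
```

View pics/t11.png

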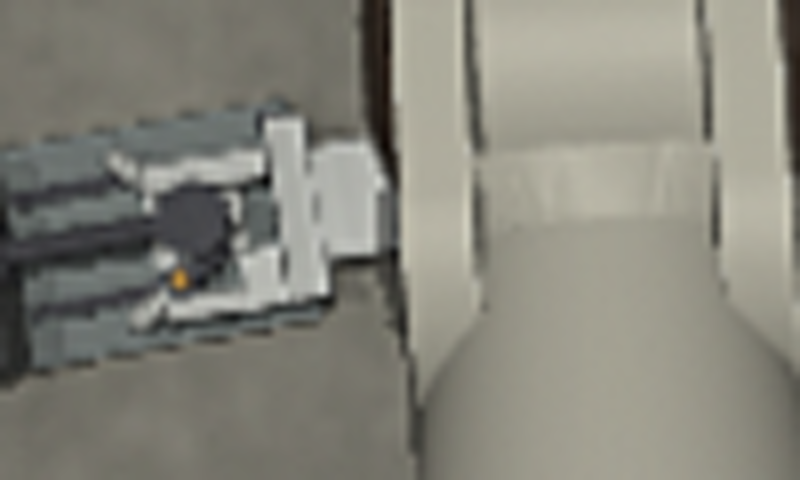

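Call:
{"method": "move_arm", "body": {
  "motion": [
    {"x": -4, "y": 0, "z": 0, "wx": 0, "wy": 0, "wz": 0.002},
    {"x": -4, "y": 0, "z": 0, "wx": 0, "wy": 0, "wz": 0.002}
  ]
}}

```text
clock: 11.55
tcp_pos: [0.5099, 0.0512, 0.0317]
tcp_rot: [[0.192, -0.002, 0.981], [-0.981, -0.008, 0.192], [0.007, -1.0, -0.004]]
wrist_force: [0.6, -8.3, 1.6]
gripper_width: 0.0856
```

Call:
{"method": "move_arm", "body": {
  "motion": [
    {"x": -4, "y": 0, "z": 0, "wx": 0, "wy": 0, "wz": 0.002},
    {"x": -3, "y": 0, "z": 0, "wx": 0, "wy": 0, "wz": 0.002}
  ]
}}

```text
clock: 11.8
tcp_pos: [0.5085, 0.0567, 0.0317]
tcp_rot: [[0.19, -0.003, 0.982], [-0.982, -0.008, 0.19], [0.007, -1.0, -0.004]]
wrist_force: [2.0, -8.6, 0.6]
gripper_width: 0.0855
```

```bash
python3 - <<'E'
from h import *
c=cam("top"); crop(c,"t12.png",160,190,260,250,8)
s=telemetry.read_state()
for k in("tcp_pos","tcp_rot","wrist_force","clock"):print(s[k])
E
```

```text
[0.50848934 0.05694512 0.03165465]
[[ 0.19046221 -0.00292245  0.98169018]
 [-0.98167139 -0.00743225  0.19043644]
 [ 0.00673962 -0.99996811 -0.00428445]]
[ 0.78842199 -8.13951231  0.66290457]
11.85
```

View pics/t12.png

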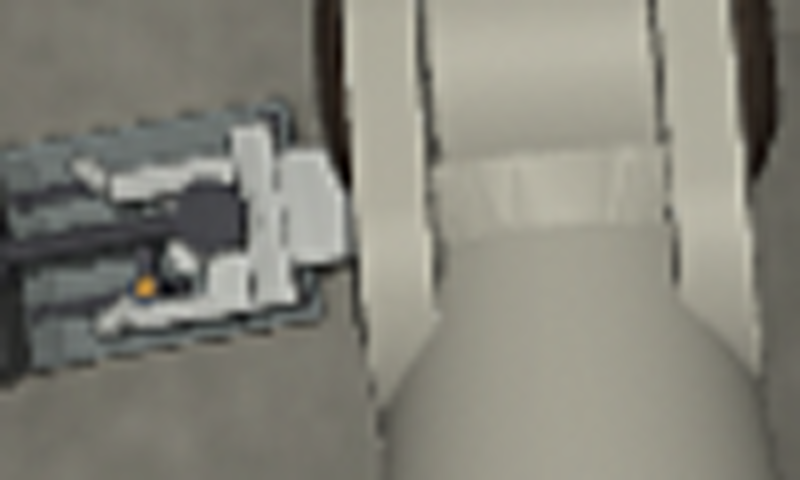

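Call:
{"method": "move_arm", "body": {
  "motion": [
    {"x": -3, "y": 0, "z": 0, "wx": 0, "wy": 0, "wz": 0.002},
    {"x": -3, "y": 0, "z": 0, "wx": 0, "wy": 0, "wz": 0.002},
    {"x": -3, "y": 0, "z": 0, "wx": 0, "wy": 0, "wz": 0.002}
  ]
}}

```text
clock: 12.22
tcp_pos: [0.5068, 0.0634, 0.0317]
tcp_rot: [[0.188, -0.004, 0.982], [-0.982, -0.007, 0.188], [0.007, -1.0, -0.005]]
wrist_force: [0.3, -10.9, 0.6]
gripper_width: 0.0851
```

```bash
python3 - <<'E'
from h import *
c=cam("top"); crop(c,"t13.png",160,190,260,250,8)
c=cam("scene"); crop(c,"s13.png",270,180,360,240,8)
s=telemetry.read_state()
for k in("tcp_pos","tcp_rot","wrist_force","clock"):print(s[k])
E
```

```text
[0.50677503 0.0635901  0.03165947]
[[ 0.1881893  -0.00373475  0.98212567]
 [-0.98211307 -0.00704976  0.18816008]
 [ 0.00622102 -0.99996818 -0.00499464]]
[ 0.66612927 -8.78507169  1.67882417]
12.325
```

View pics/t13.png

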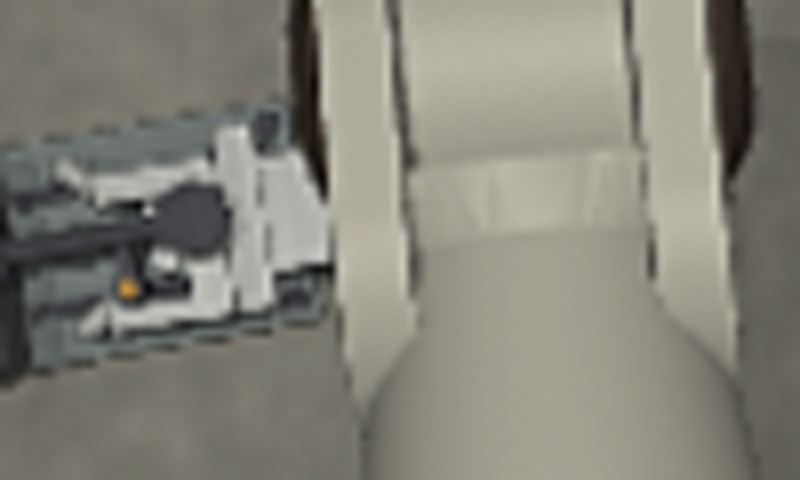

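View pics/s13.png

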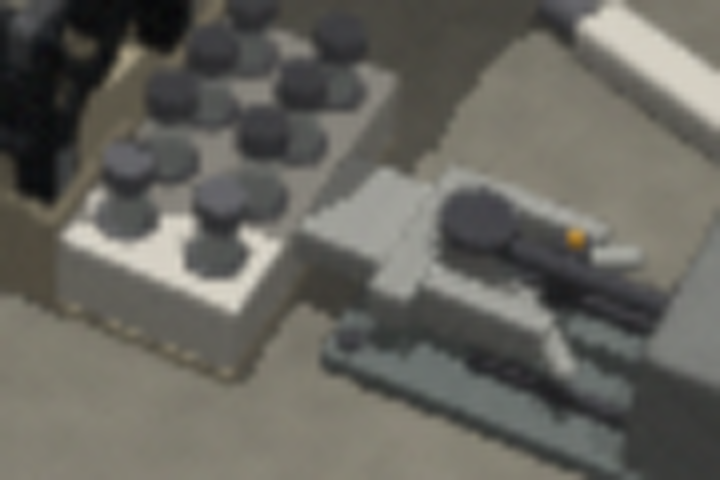

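```bash
python3 - <<'E'
from h import *
c=cam("top"); a=c["bgr"][205:235,160:200]
a=cv2.convertScaleAbs(cv2.resize(a,None,fx=18,fy=18,interpolation=cv2.INTER_NEAREST),alpha=1.5); cv2.imwrite("pics/z1.png",a)
c=cam("scene"); a=c["bgr"][195:235,315:365]
a=cv2.convertScaleAbs(cv2.resize(a,None,fx=14,fy=14,interpolation=cv2.INTER_NEAREST),alpha=1.5); cv2.imwrite("pics/z2.png",a)
E
```

```text
(no output)
```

View pics/z1.png

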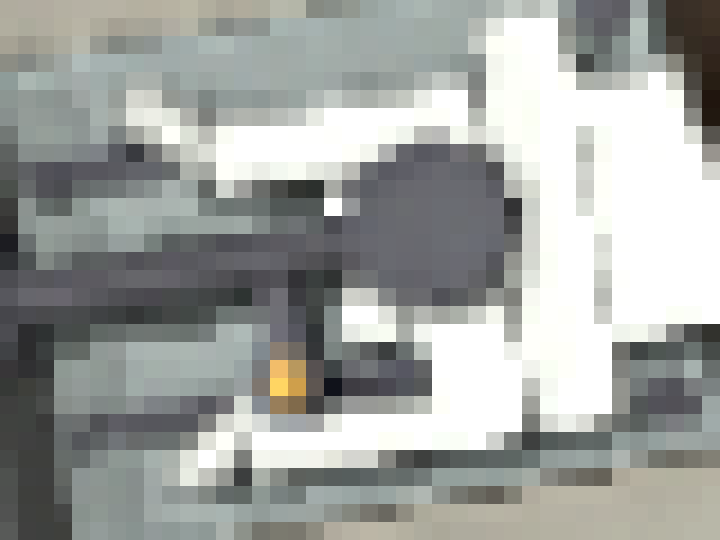

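View pics/z2.png

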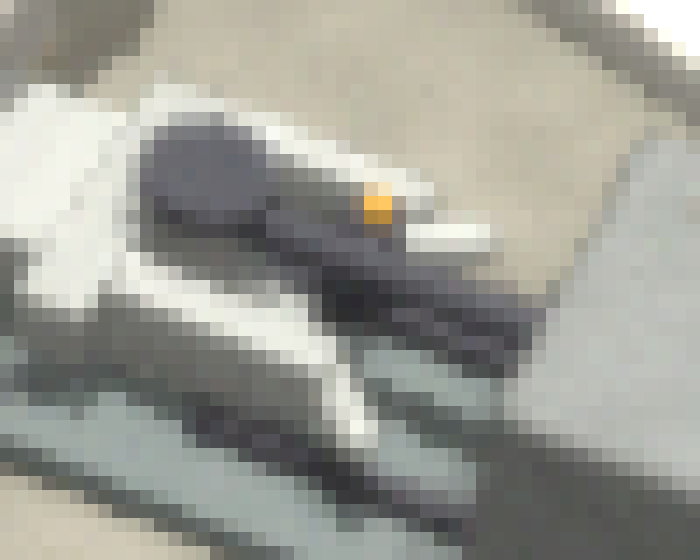

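Call:
{"method": "move_arm", "body": {
  "motion": [
    {"x": 5, "y": 0, "z": 0, "wx": 0.003, "wy": 0, "wz": -0.002},
    {"x": 5, "y": 0, "z": 0, "wx": 0, "wy": 0, "wz": 0},
    {"x": 5, "y": 0, "z": 0, "wx": 0, "wy": 0, "wz": 0},
    {"x": 4, "y": 0, "z": 0, "wx": 0, "wy": 0, "wz": 0}
  ]
}}

```text
clock: 12.92
tcp_pos: [0.5098, 0.0452, 0.0313]
tcp_rot: [[0.189, -0.002, 0.982], [-0.982, -0.006, 0.189], [0.005, -1.0, -0.003]]
wrist_force: [-0.3, 0.1, -0.4]
gripper_width: 0.0857
```

Call:
{"method": "move_arm", "body": {
  "motion": [
    {"x": 4, "y": 0, "z": 0, "wx": 0, "wy": 0, "wz": 0},
    {"x": 4, "y": 0, "z": 0, "wx": 0, "wy": 0, "wz": 0}
  ]
}}

```text
clock: 13.18
tcp_pos: [0.5114, 0.0369, 0.0313]
tcp_rot: [[0.189, -0.002, 0.982], [-0.982, -0.005, 0.189], [0.005, -1.0, -0.003]]
wrist_force: [0.4, 1.6, -0.2]
gripper_width: 0.0856
```

```bash
python3 - <<'E'
from h import *
c=cam("top"); crop(c,"t14.png",160,190,260,250,8)
c=cam("wrist"); cv2.imwrite("pics/w14.png",c["bgr"])
s=telemetry.read_state()
for k in("tcp_pos","tcp_rot","wrist_force","clock"):print(s[k])
E
```

```text
[0.51144369 0.03666137 0.03133552]
[[ 0.18880861 -0.00198264  0.9820119 ]
 [-0.98200054 -0.0055985   0.18879512]
 [ 0.00512348 -0.99998236 -0.003004  ]]
[ 0.40258703 -0.18701157  0.66858403]
13.275
```

View pics/t14.png

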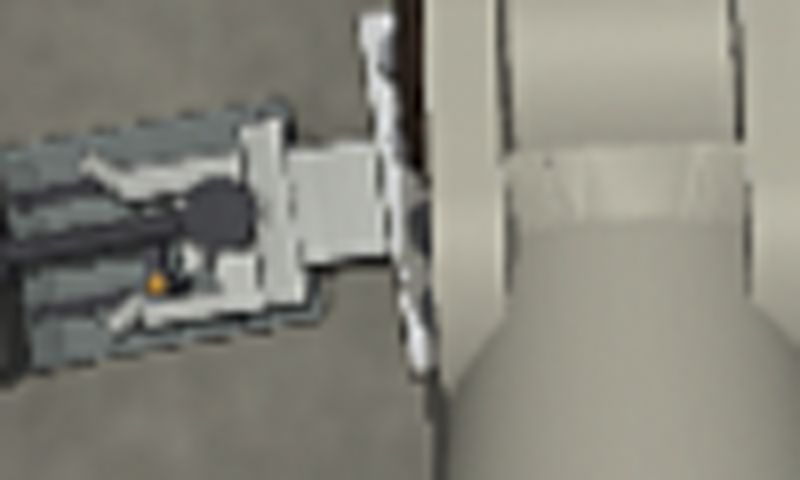

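View pics/w14.png

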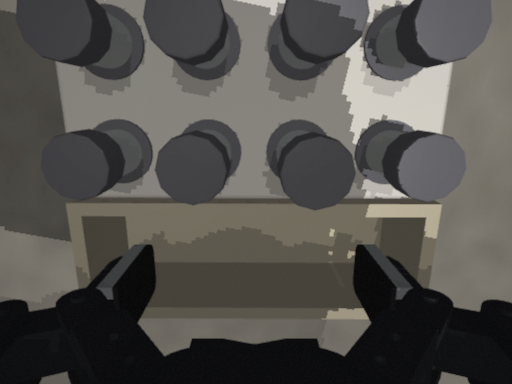

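Call:
{"method": "move_arm", "body": {
  "motion": [
    {"x": 4, "y": 0, "z": 0, "wx": 0, "wy": 0, "wz": 0},
    {"x": 4, "y": 0, "z": 0, "wx": 0, "wy": 0, "wz": 0},
    {"x": 4, "y": 0, "z": 0, "wx": 0, "wy": 0, "wz": 0}
  ]
}}

```text
clock: 13.65
tcp_pos: [0.5138, 0.025, 0.0313]
tcp_rot: [[0.19, -0.002, 0.982], [-0.982, -0.004, 0.19], [0.004, -1.0, -0.003]]
wrist_force: [-1.4, 5.4, 0.9]
gripper_width: 0.0855
```

Call:
{"method": "move_arm", "body": {
  "motion": [
    {"x": 4, "y": 0, "z": 0, "wx": 0, "wy": 0, "wz": 0}
  ]
}}

```text
clock: 13.78
tcp_pos: [0.5145, 0.0212, 0.0313]
tcp_rot: [[0.19, -0.002, 0.982], [-0.982, -0.003, 0.19], [0.003, -1.0, -0.003]]
wrist_force: [-0.7, 4.1, 0.5]
gripper_width: 0.0858
```

```bash
python3 - <<'E'
from h import *
c=cam("top"); crop(c,"t15.png",160,190,260,250,8)
s=telemetry.read_state()
for k in("tcp_pos","tcp_rot","wrist_force","clock"):print(s[k])
E
```

```text
[0.5145602  0.02071619 0.03134437]
[[ 0.18961056 -0.00224051  0.98185682]
 [-0.98185387 -0.00378292  0.18960136]
 [ 0.00328949 -0.99999033 -0.00291713]]
[-0.12896845  2.23004601  0.23548539]
13.825
```

View pics/t15.png

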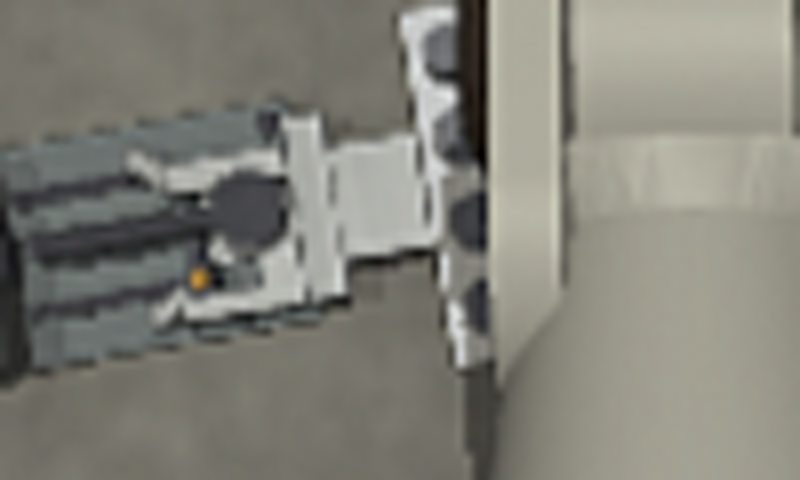

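Call:
{"method": "move_arm", "body": {
  "motion": [
    {"x": 3, "y": 0, "z": 0, "wx": 0, "wy": 0, "wz": 0},
    {"x": 3, "y": 0, "z": 0, "wx": 0, "wy": 0, "wz": 0}
  ]
}}

```text
clock: 14.08
tcp_pos: [0.5156, 0.0148, 0.0314]
tcp_rot: [[0.19, -0.002, 0.982], [-0.982, -0.003, 0.19], [0.003, -1.0, -0.003]]
wrist_force: [-2.1, 4.1, 0.2]
gripper_width: 0.0849
```

Call:
{"method": "move_arm", "body": {
  "motion": [
    {"x": 2, "y": 0, "z": 0, "wx": 0, "wy": 0, "wz": 0},
    {"x": 2, "y": 0, "z": 0, "wx": 0, "wy": 0, "wz": 0}
  ]
}}

```text
clock: 14.32
tcp_pos: [0.5164, 0.0107, 0.0313]
tcp_rot: [[0.19, -0.003, 0.982], [-0.982, -0.003, 0.19], [0.002, -1.0, -0.003]]
wrist_force: [-1.0, 3.2, -0.9]
gripper_width: 0.0853
```

Call:
{"method": "move_arm", "body": {
  "motion": [
    {"x": 2, "y": 0, "z": 0, "wx": 0, "wy": 0, "wz": 0}
  ]
}}

```text
clock: 14.45
tcp_pos: [0.5166, 0.0099, 0.0314]
tcp_rot: [[0.191, -0.003, 0.982], [-0.982, 0.0, 0.191], [-0.001, -1.0, -0.003]]
wrist_force: [-2.3, 18.3, 2.2]
gripper_width: 0.0853
```

Call:
{"method": "move_arm", "body": {
  "motion": [
    {"x": 1, "y": 0, "z": 0, "wx": 0, "wy": 0, "wz": 0},
    {"x": 1, "y": 0, "z": 0, "wx": 0, "wy": 0, "wz": 0}
  ]
}}

```text
clock: 14.7
tcp_pos: [0.5166, 0.01, 0.0314]
tcp_rot: [[0.192, -0.004, 0.981], [-0.981, 0.005, 0.192], [-0.006, -1.0, -0.003]]
wrist_force: [-1.2, 11.1, 1.3]
gripper_width: 0.0855
```

```bash
python3 - <<'E'
from h import *
c=cam("top"); crop(c,"t16.png",160,190,260,250,8)
s=telemetry.read_state()
for k in("tcp_pos","wrist_force","clock"):print(s[k])
E
```

```text
[0.51657107 0.00996418 0.0314463 ]
[-1.21830912 10.40630083  1.76969527]
14.75
```

View pics/t16.png

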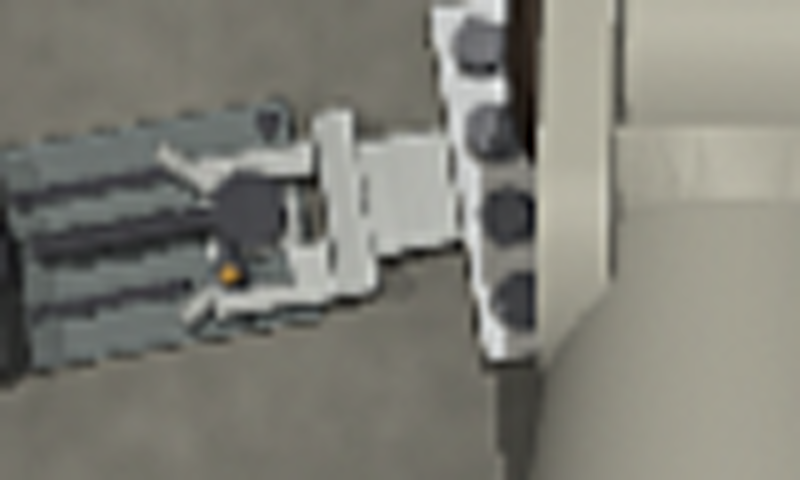

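Call:
{"method": "move_arm", "body": {
  "motion": [
    {"x": -3, "y": 0, "z": 0, "wx": 0, "wy": 0, "wz": 0},
    {"x": -4, "y": 0, "z": 0, "wx": 0, "wy": 0, "wz": 0},
    {"x": 0, "y": 0, "z": 0, "wx": 0, "wy": 0, "wz": 0}
  ],
  "jaw": 0.85
}}

```text
clock: 15.12
tcp_pos: [0.5154, 0.0159, 0.0315]
tcp_rot: [[0.191, -0.003, 0.982], [-0.982, 0.003, 0.191], [-0.003, -1.0, -0.003]]
wrist_force: [0.1, 0.1, -0.6]
gripper_width: 0.0789
```

```bash
python3 - <<'E'
from h import *
c=cam("wrist"); cv2.imwrite("pics/w17.png",c["bgr"])
E
```

```text
(no output)
```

View pics/w17.png

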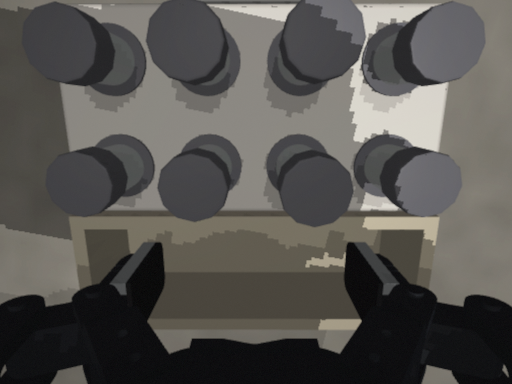

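Fingers are mid-bay with no force; lift out.

Call:
{"method": "move_arm", "body": {
  "motion": [
    {"x": -1, "y": -8, "z": 0, "wx": 0, "wy": 0, "wz": 0},
    {"x": 0, "y": -12, "z": 0, "wx": 0, "wy": 0, "wz": 0},
    {"x": 0, "y": -12, "z": 0, "wx": 0, "wy": 0, "wz": 0}
  ]
}}

```text
clock: 15.55
tcp_pos: [0.5151, 0.0164, 0.0652]
tcp_rot: [[0.19, -0.004, 0.982], [-0.982, 0.002, 0.19], [-0.003, -1.0, -0.004]]
wrist_force: [0.3, -0.7, -0.6]
gripper_width: 0.0789
```

Call:
{"method": "move_arm", "body": {
  "motion": [
    {"x": 0, "y": -30, "z": 0, "wx": 0, "wy": 0, "wz": 0},
    {"x": 0, "y": -30, "z": 0, "wx": 0, "wy": 0, "wz": 0},
    {"x": 0, "y": -30, "z": 0, "wx": 0, "wy": 0, "wz": 0},
    {"x": 0, "y": -30, "z": 0, "wx": 0, "wy": 0, "wz": 0},
    {"x": 0, "y": 0, "z": 0, "wx": 0, "wy": 0, "wz": 0}
  ]
}}

```text
clock: 16.18
tcp_pos: [0.5161, 0.0159, 0.1947]
tcp_rot: [[0.19, 0.001, 0.982], [-0.982, 0.002, 0.19], [-0.002, -1.0, 0.002]]
wrist_force: [1.0, -0.2, 0.2]
gripper_width: 0.0792
```

```bash
python3 - <<'E'
from h import *
c=cam("top"); cv2.imwrite("pics/t18.png",c["bgr"]); crop(c,"t18z.png",160,190,260,250,8)
c=cam("scene"); crop(c,"s18.png",230,150,380,250,5)
print(telemetry.read_state()["wrist_force"])
E
```

```text
[-0.13810716  0.4491194  -0.78017031]
```

View pics/t18.png

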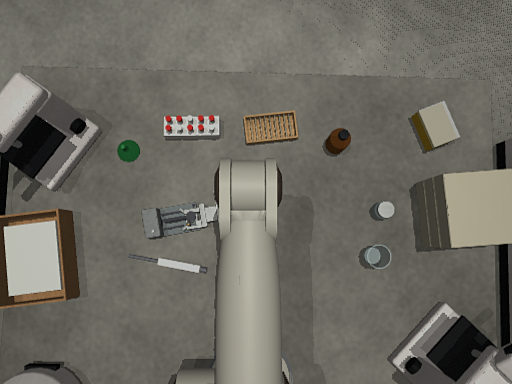

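View pics/t18z.png

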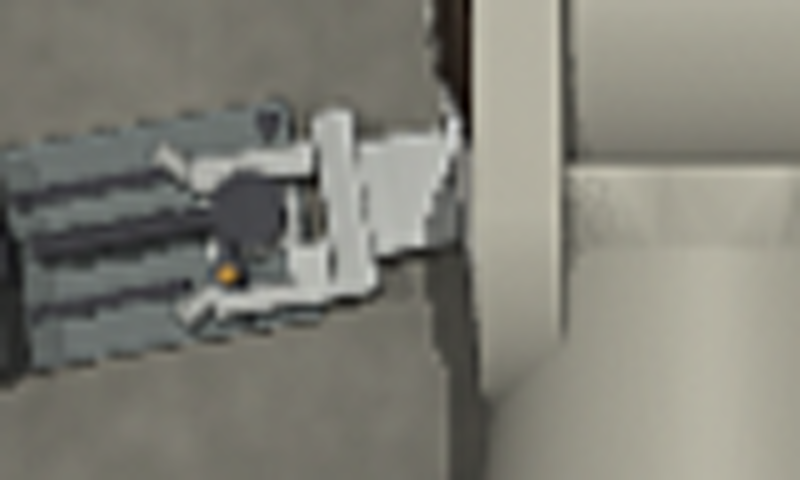

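View pics/s18.png

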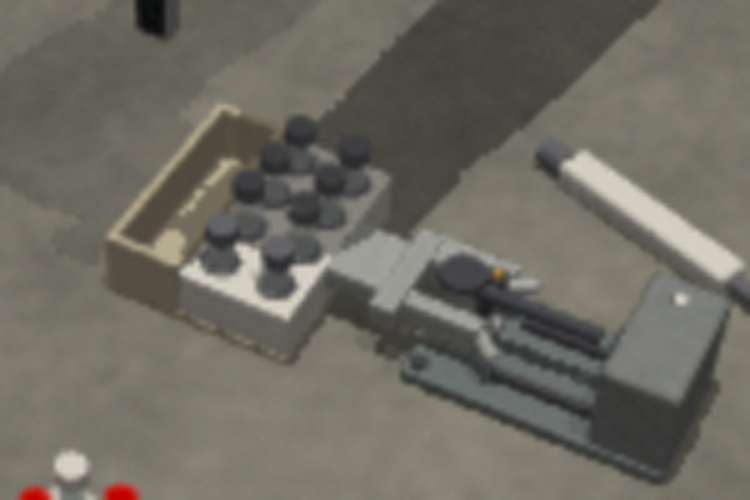

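Carrier is still hitched with the pin at rest inside the mouth (head at about (247,210) in the zoomed top view, latch pivot at (228,272)), the arm is clear, and the bystanders stand where they were.

```bash
python3 -c "
from station import order
print(order.sign_off())"
```

```text
the job is handed in; nothing more can be done
None
```

I pushed the carrier onto the docking pin until the latch snapped shut. Then I drew it back against the latch to prove it holds, and let go with it still hitched. The job was handed in at about 16 s of the 45 s allowed.

- **Push-on:** I lowered the open fingers into the bay, turned the carrier about 0.3 rad into line with the dock, and pushed in small steps. The buffer gave by about 25 mm at most, estimated from the images and the push force, against the end stop at 42 mm. The latch then folded and the pin slid home. In the zoomed top view the latch bar stood across the mouth again.
- **Pull test:** I pulled back in 2–4 mm steps. The pin returned to its rest position and then stopped dead on the latch after the expected play. The wrist force peaked at about 18 N and held at about 11 N with no further movement.
- **Final check:** The fingers came out with no force on them, and the gripper was about 15 cm clear. The images show the pin still behind the latch, and by eye the bystanders are where they started.

No check failed. My estimates of the dock's heading ranged from 1.73 to 1.80 rad and the pin position varied by 2–3 mm, which the hook's flared lips absorbed. The latch itself is small in the images, so the pull test is the main proof that it is shut.

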